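# Index the autosampler, store the position and load it

## Task

Get the autosampler ready for its run: take the orange-handled index probe from its stand, set its blade down on the grey index strip at the green-marked end, drag it along the strip without lifting it until it drops into the hidden groove, and leave it standing there fully seated. Then store the position by pushing the roller arm of the limit switch over by hand until it clicks, without forcing it far beyond, and letting it spring back. The red gas lever must also be set to 40 degrees (the green mark) and every sample pot on the bench stood upright in the blue tray, one to a compartment, in any order; leave the beaker, reagent bottle, tip box and jar where they are.

Things in the scene. Friction and masses are not known exactly. Their poses are not given: they have to be found in the camera images.
- deck: White autosampler deck, fixed, 400 mm (y) by 205 mm. Origin on the bench under the middle of the index strip; z up, y along the strip to its green-marked start end, x towards the tube rack (x 79 to 141 mm, y +-150 mm, 110 mm high). Grey strip: x +-30 mm, flat top 32 mm above the bench, open from y -110 to +110 mm between white end covers 43 mm high.
- strip_mid (a point): Fixed point on the strip's top, mid-length; axes as the deck. 10 mm black bars cross the strip along x; one is a real groove 10 mm wide, 12 mm deep, the rest painted. It lies at a new place each run, y -45 to +40 mm from here. Drag the blade to it: from y -105 to +48 mm the tip must never be carried 10 to 60 mm above the strip's top.
- strip_start (a point): Middle of the start field on the strip's top, 70 mm to +y of the strip's middle, beside the green marks; axes as the deck. The blade is first set down here, within 15 mm along y.
- probe_grip (a point): Index probe, 150 g, upright in its stand. Point in the orange handle, 50 mm above the blade tip. Handle 18 (x) by 26 (y) mm, from 29 mm below to 26 mm above this point. Under it a steel shoulder 36 (x) by 40 (y) by 14 mm, then a blade 22 (x) by 6 (y) mm projecting 7 mm. In the groove the blade's x lies along the deck's x, either way round, within 0.1 rad.
- probe_tip (a point): Middle of the underside of the probe's blade; axes as probe_grip, z up. Seated in the groove, the shoulder rests flat on the strip and the tip is 7 mm below the strip's top.
- stand: Fixed grey stand of the probe, 80 by 80 mm; origin under its centre. Two rails 22 mm above the bench carry the probe's shoulder, its blade in the 16 mm gap between them; lift the probe straight up.
- switch_roller (a point): Centre of the black roller (22 mm across, 14 mm long in x) atop the limit switch's steel arm, 110 mm above the bench at rest, hinge 52 mm below it. The arm plate (5 mm thick) is 9.5 mm to +x of this point; the grey housing is 72 mm high. Axes turn with the arm; at rest y is the way the roller is to be pushed, z up.
- switch_arm (a joint): Angle of the switch arm, rad: 0 at rest (upright), grows as the roller is pushed to its +y. It clicks at 0.35 and must not be forced beyond 0.68. A spring (about 2 N at the roller at rest, 3.5 N at the click, 5 N at 0.68) brings it back to 0.
- gas_post (a point): In the upright round red post, 14 mm across, at the end of the gas lever; the post reaches from 34 to 84 mm above the bench, this point is at 64 mm. 50 mm from the lever's pivot; moves with the lever.
- gas_hub (a point): Pivot of the gas lever, 30 mm above the bench, on a fixed white disc (132 mm across, 20 mm high) with a mark every 10 degrees, the 40 degree mark green and wider. Fixed; z up. At angle 0 the post lies to this frame's -x; it turns from there towards +y.
- gas_lever (a joint): Angle of the gas lever, rad, 0 to 1.4; at angle a the post is at (-50 cos a, +50 sin a) mm from the hub in the hub's frame. 40 degrees is 0.698. Stays where it is left (needs about 1.6 N at the post).
- tray: Fixed blue tray, 164 by 164 mm, walls and dividers 4 mm thick and 22 mm high, 2 by 2 compartments each 76 mm square with centres at x, y = +-40 mm. Origin at the centre of its underside on the bench, z up; floor 4 mm thick.
- pot0_mid (a point): Centre of a sample pot, 31 mm above its underside, z up. Low white pot with a blue band, 56 mm across up to 24 mm high, narrowing to 48 mm at 28 mm; on it an upright grey round cap 28 mm across, from 28 to 62 mm above the underside, to grip it by; 120 g. Two to four pots are present.
- pot1_mid (a point): Centre of a sample pot, 31 mm above its underside, z up. Low white pot with a blue band, 56 mm across up to 24 mm high, narrowing to 48 mm at 28 mm; on it an upright grey round cap 28 mm across, from 28 to 62 mm above the underside, to grip it by; 120 g. Two to four pots are present.
- pot2_mid (a point): Centre of a sample pot, 31 mm above its underside, z up. Low white pot with a blue band, 56 mm across up to 24 mm high, narrowing to 48 mm at 28 mm; on it an upright grey round cap 28 mm across, from 28 to 62 mm above the underside, to grip it by; 120 g. Two to four pots are present.
- pot3_mid (a point): Centre of a sample pot, 31 mm above its underside, z up. Low white pot with a blue band, 56 mm across up to 24 mm high, narrowing to 48 mm at 28 mm; on it an upright grey round cap 28 mm across, from 28 to 62 mm above the underside, to grip it by; 120 g. Two to four pots are present.
- beaker: Glass beaker, 70 mm across, 90 mm high, bystander; origin under its centre.
- reagent: Amber reagent bottle, 60 mm across, 110 mm high, bystander; origin under its centre.
- tipbox: Green box, 90 by 50 by 40 mm, bystander; origin under its centre.
- jar: Jar with white cap, 56 mm across, 60 mm high, bystander; origin under its centre.
There are look-alikes about, which are no part of the job. What is shaped like the part that bears pot2_mid but purple or yellow is not meant.

How it is judged:
On the way, in this order (a step that is already met when the one before it is completed fails the run):
1. the probe's blade is set down on the strip in the start field at the green-marked end (y of probe_tip in the frame of deck between 0.05 and 0.1 m and x of probe_tip in the frame of deck between -0.024 and 0.024 m and z of probe_tip in the frame of deck between 0.028 and 0.036 m), for 0.2 s.
2. the probe has dropped into the groove and is seated upright (z of probe_tip in the frame of deck between 0.022 and 0.0275 m and x of probe_tip in the frame of deck between -0.024 and 0.024 m and y of probe_tip in the frame of deck between -0.06 and 0.05 m and angle between probe_tip's own z axis and vertical below 0.12 rad), for 0.3 s.
3. the switch arm is pushed over until it clicks (0.35 rad), with the probe seated (all of step 2 and value of joint switch_arm above 0.35 rad), for 0.05 s.
4. the switch arm is let go and springs back (below 0.1 rad) (all of step 2 and value of joint switch_arm below 0.1 rad), for 0.1 s.
At the end, for the whole second after the job is handed in: Probe seated in the groove (tip over 4.5 mm below the strip top, tilt under 0.12 rad), switch arm released (under 0.1 rad), gas lever at 0.698 +-0.1 rad, every pot present standing upright (within 0.15 rad) on the floor of a tray compartment (all of step 4 and value of joint gas_lever between 0.598 and 0.798 rad and x of pot0_mid in the frame of tray between -0.06 and 0.06 m and y of pot0_mid in the frame of tray between -0.06 and 0.06 m and z of pot0_mid in the frame of tray between 0.028 and 0.043 m and angle between each of pot0_mid, pot1_mid, pot2_mid, pot3_mid's own z axis and vertical below 0.15 rad and x of pot1_mid in the frame of tray between -0.06 and 0.06 m and y of pot1_mid in the frame of tray between -0.06 and 0.06 m and z of pot1_mid in the frame of tray between 0.028 and 0.043 m and x of pot2_mid in the frame of tray between -0.06 and 0.06 m and y of pot2_mid in the frame of tray between -0.06 and 0.06 m and z of pot2_mid in the frame of tray between 0.028 and 0.043 m and x of pot3_mid in the frame of tray between -0.06 and 0.06 m and y of pot3_mid in the frame of tray between -0.06 and 0.06 m and z of pot3_mid in the frame of tray between 0.028 and 0.043 m); the robot touches nothing.
It fails at once if the switch arm is forced beyond 0.68 rad (value of joint switch_arm above 0.68 rad).
It fails at once if the probe is carried low over the strip past the start field (tip 10 to 60 mm above the strip) instead of being dragged (x of probe_tip in the frame of deck between -0.022 and 0.022 m and y of probe_tip in the frame of deck between -0.105 and 0.048 m and z of probe_tip in the frame of deck between 0.042 and 0.092 m).
It fails at once if the beaker, reagent bottle, tip box or jar is moved by more than 30 mm or tipped over (distance of any of beaker, reagent, tipbox, jar from where it was at the start of the episode above 0.03 m or angle between any of beaker, reagent, tipbox, jar's own z axis and vertical above 0.4 rad).
Of pot0, pot1, pot2, pot3 only 2 to 4 are there at a start; the rules pass over those that are not, and their reading is None.
At some moment in a run one of pot0, pot1, pot2, pot3 may be knocked a few centimetres aside while the robot is not near it.
It also fails if it takes over 210 s, if anything falls off the work surface, if the arm or the gripper's body presses on something with over 40 N, if the wrist force passes 120 N, or if a joint passes its speed limit or range.

## Robot

A 6-joint arm with a two-finger parallel gripper is mounted at the origin on the work surface. World frame = base frame: x ahead of the robot, y to its left, z up, the work surface at z = 0. Lengths are in m, angles in rad, forces in N, time in s.
With the tool pointing down it reaches from about 0.275 to 0.825 m from the base axis. Payload 5.2 kg.
Tool frame: the origin (TCP) lies between the finger pads; the fingertips stand nose_length ahead of it and the grasp point (between the pads) lies 6 mm ahead of it (nose_length is the distance from the TCP to the fingertips, in m); z points along the fingers, y is the direction in which the jaws open and shut (so a half turn about z gives the same grasp; the last joint's range is limited). The gripper opens to 93 mm and grips with 3 to 60 N. Pads are 15 mm wide; open, the fingers measure 128 mm over their backs; the gripper's body (75 mm by 188 mm) begins 65 mm behind the grasp point.
Start: joints at [1.038, 0.259, 1.535, -0, 1.348, -0.203], TCP at [0.178, 0.52, 0.244] pointing down, gripper open.
Joint ranges: [-3.14, 3.14], [-0.91, 2.08], [0.19, 2.58], [-1.22, 4.36], [0.22, 2.71], [-3.12, 3.12]. Speed limits (rad/s): [2.57, 2.57, 3.14, 3.14, 3.14, 3.14].

## Interface

Orientations are given as a unit quaternion [x, y, z, w].
In Python, from rig import state, capture, finish_job, nose_length gives the robot as it stands.
- The arm moves only by the tool arm_command, never from a script. Its argument "deltas" is a list of rows, each a list of 7 numbers: the shift along the tool's x, y, z in cm, then the turn, a rotation vector about the tool's x, y, z in degrees, then the closure, from 0 (fully open) to 1 (shut). A call has 1 to 10 rows; each row is the pose to reach, as a shift and turn from the pose measured when the call began, along the tool's axes at that moment; what a row does not reach only later rows make up. A row lasts 1/12 s, in which the tool goes at most 41.7 mm and 7.16 degrees, less where a joint would pass 70% of its speed; a pose out of reach is approached as far as the arm can. A call with a gripper value outside its range is refused whole. The fingers move at their own pace and stop on an object; "force" is the grip in N (left out, the last holds). Time passes only in rows, so rows that repeat a pose let the fingers close. It gives the time, the measured TCP pose, the force and the opening at its end, in the units of the state.
- state(): the state, without advancing time (a new reading comes with each control period).
- capture(name): name is "side" or "top" or "wrist"; returns a dict with "pixels" (420x560x3 uint8, blue, green, red), "camera_matrix" (3x3 intrinsics, pixels), "xyz" and "orientation" of the camera in the world. Camera axes: x right, y down, z forward; pixel columns grow to the right and rows downward; lengths in m; the calibration is good to about 2 mm. A picture is of the moment at which its call begins. There is no depth.
- finish_job(): hands the job in, once; it reports no verdict.
The state is a dict: "t": time; "joints": joint angles; "qd": joint speeds; "joint_efforts": joint torques, N m; "ee_pos": TCP position; "orientation": TCP orientation; "force": force on the tool from outside, world axes, zero at the start; "wrist_torque": the same for the moment, N m; "finger_gap": finger opening in m.
Only numpy, scipy, OpenCV 4.12 (cv2) and the standard library are available. Lean on these libraries where they do the work, as an engineer would, in place of code of your own. Each camera call takes 0.05 s, during which the arm holds its last target.

## Working session

There is one attempt and no reset: what is moved stays moved. The work goes in short steps, Python scripts to look and compute and a tool call to move; the robot and the scene stay as the last step left them, time stands still between calls to the robot, and variables do not carry over. Pictures are saved under pics/ and viewed, and the job is handed in when it is done.

Besides the shell and the picture viewer there is one more tool, called after "Call:" as name(argument=value, ...), one argument or row to a line, values as JSON. arm_command: Moves the arm, as the interface text tells. Its arguments: {"type":"object","properties":{"deltas":{"type":"array","items":{"type":"array","items":{"type":"number"}}},"force":{"type":"number"}},"required":["deltas"]}

```bash
ls; mkdir -p pics
python3 - <<'E'
from rig import state,capture,nose_length
import cv2
print(nose_length if not callable(nose_length) else nose_length())
s=state();print(s)
for n in ("side","top","wrist"):
    c=capture(n);cv2.imwrite(f"pics/{n}0.png",c["pixels"]);print(n,c["camera_matrix"],c["xyz"],c["orientation"])
E
```

```text
pics
0.025
{'t': 0.0, 'joints': array([ 1.03820223e+00,  2.59308623e-01,  1.53607092e+00,  2.54553245e-05,
        1.34799826e+00, -2.02800523e-01]), 'qd': array([ 0.00058526,  0.00095011, -0.00119087,  0.00076175, -0.00034063,
        0.00073251]), 'joint_efforts': array([-6.33504405e-04, -4.37303209e+01, -2.83994114e+01,  7.15348986e-02,
        4.17464494e-02, -1.04981550e-04]), 'ee_pos': array([0.1778283 , 0.51993296, 0.24284106]), 'orientation': array([ 1.64153240e-01,  9.86434446e-01, -8.28451404e-04, -3.32432615e-04]), 'force': array([ 0.44698603,  1.15871335, -0.31992563]), 'wrist_torque': array([-0.01557316,  0.00984173,  0.03014544]), 'finger_gap': 0.09281153495711202}
side [[382.88876605   0.         280.57554311]
 [  0.         382.88876605 214.39093471]
 [  0.           0.           1.        ]] [ 0.07182743 -0.55951974  0.98423066] [ 0.89528974 -0.30026067  0.10514426 -0.3118405 ]
top [[388.35773602   0.         280.50243266]
 [  0.         388.35773602 211.27372553]
 [  0.           0.           1.        ]] [0.27666555 0.00491098 1.31657505] [-0.6937515   0.71365702 -0.06624908  0.07080656]
wrist [[345.02745975   0.         278.42182368]
 [  0.         345.02745975 214.21572687]
 [  0.           0.           1.        ]] [0.09918352 0.54809047 0.38319095] [0.80419652 0.57517707 0.08607431 0.12259894]
```

View pics/top0.png

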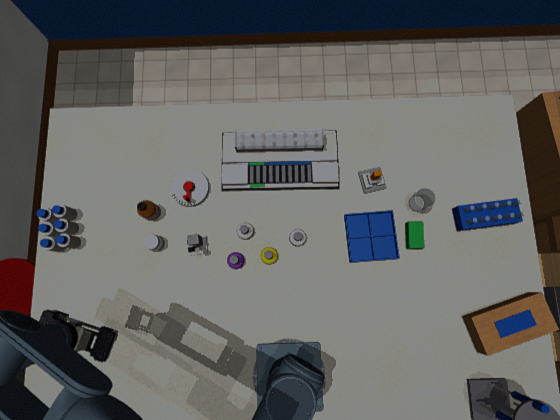

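View pics/side0.png

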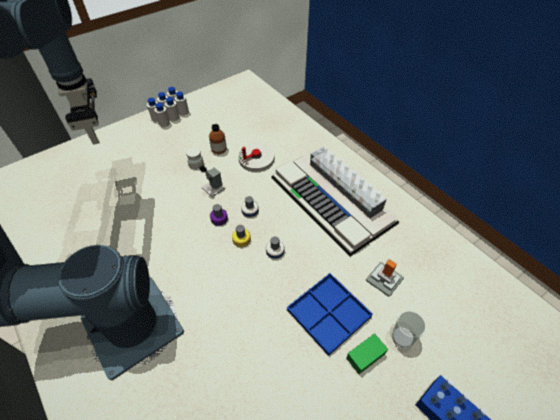

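View pics/wrist0.png

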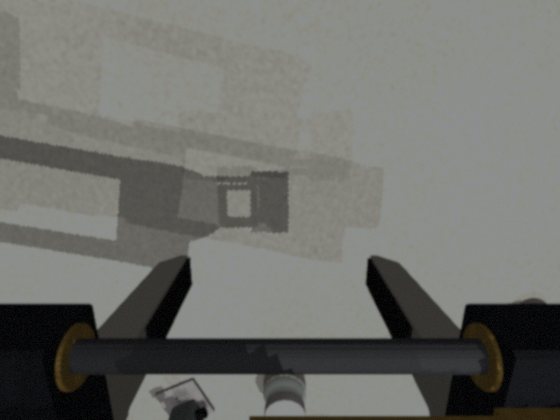

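```bash
cat > h.py <<'E'
import numpy as np,cv2
from scipy.spatial.transform import Rotation as R
from rig import state,capture,nose_length
def ray(c,uv):
    K=c["camera_matrix"];d=np.array([(uv[0]-K[0,2])/K[0,0],(uv[1]-K[1,2])/K[1,1],1.])
    return np.array(c["xyz"]),R.from_quat(c["orientation"]).apply(d)
def onz(c,uv,z):
    o,d=ray(c,uv);return o+d*(z-o[2])/d[2]
def proj(c,p):
    q=R.from_quat(c["orientation"]).inv().apply(np.asarray(p,float)-c["xyz"]);K=c["camera_matrix"]
    return np.array([K[0,0]*q[0]/q[2]+K[0,2],K[1,1]*q[1]/q[2]+K[1,2]])
def tri(c1,u1,c2,u2):
    A=[];b=[]
    for c,u in((c1,u1),(c2,u2)):
        o,d=ray(c,u);d/=np.linalg.norm(d);P=np.eye(3)-np.outer(d,d);A.append(P);b.append(P@o)
    A=np.vstack(A);b=np.hstack(b);x=np.linalg.lstsq(A,b,rcond=None)[0];return x,np.linalg.norm(A@x-b)
def crop(c,name,x0,y0,x1,y1,s):
    im=c["pixels"][y0:y1,x0:x1];cv2.imwrite("pics/"+name+".png",cv2.resize(im,None,fx=s,fy=s,interpolation=cv2.INTER_CUBIC))
def move(target,yaw=None):
    """tool-frame delta (cm,deg) from present pose to target pos with tool down; yaw = world direction angle (deg) of the tool y (jaw) axis"""
    s=state();r=R.from_quat(s["orientation"]);d=r.inv().apply(np.array(target)-s["ee_pos"])*100
    if yaw is None: ry=r.apply([0,1,0]);yaw=np.degrees(np.arctan2(ry[1],ry[0]))
    best=None
    for k in(0,180):
        a=np.radians(yaw+k);y=np.array([np.cos(a),np.sin(a),0]);z=np.array([0,0,-1.]);x=np.cross(y,z)
        rv=(r.inv()*R.from_matrix(np.c_[x,y,z])).as_rotvec(degrees=True)
        if best is None or np.linalg.norm(rv)<np.linalg.norm(best):best=rv
    print("delta",d.round(2),"rot",best.round(1),"|d|",np.linalg.norm(d).round(2)," j6",s["joints"][5].round(2),"t",round(s["t"],2));return d,best
E
python3 - <<'E'
from h import *
c=capture("top")
crop(c,"t_a",125,120,345,285,3.6)
crop(c,"t_b",340,150,530,290,4)
c=capture("side")
crop(c,"s_a",180,110,410,270,3.4)
crop(c,"s_b",280,230,500,400,3.5)
E
```

```text
(no output)
```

View pics/t_a.png

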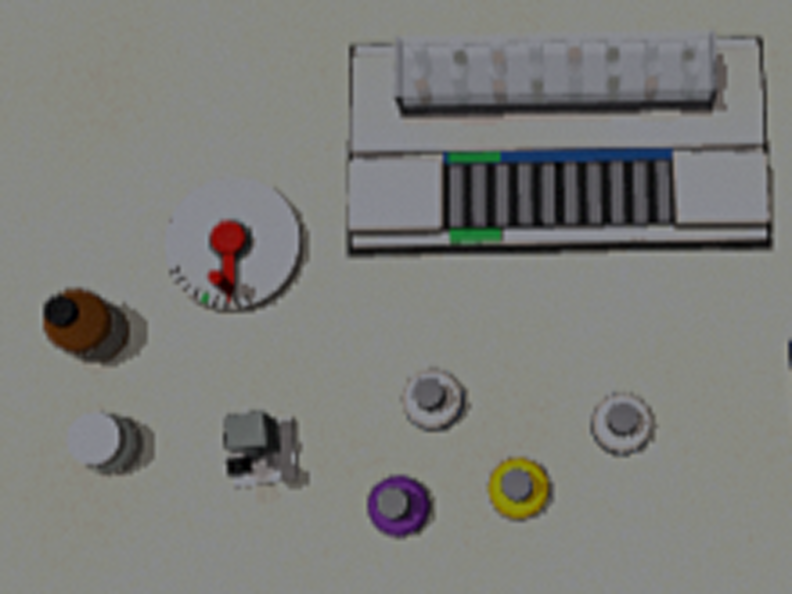

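View pics/t_b.png

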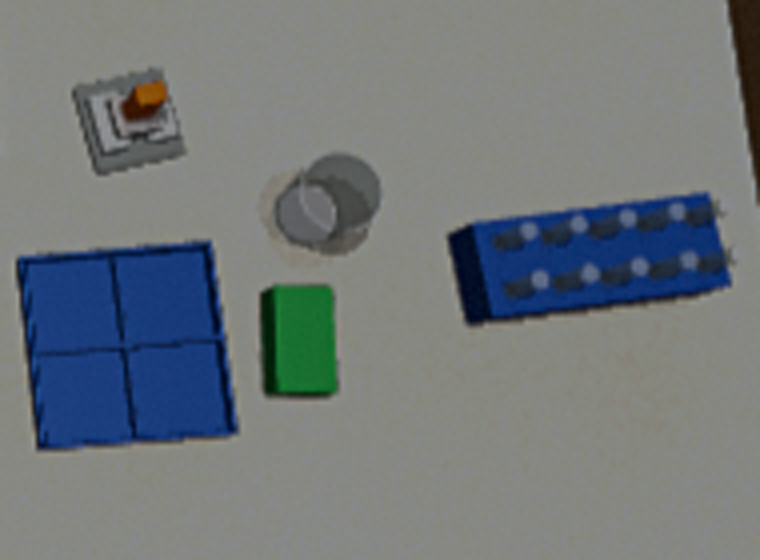

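View pics/s_a.png

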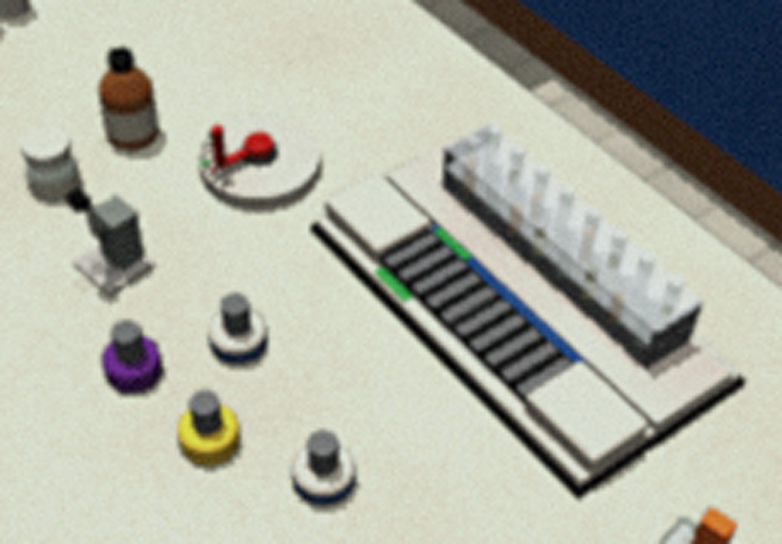

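View pics/s_b.png

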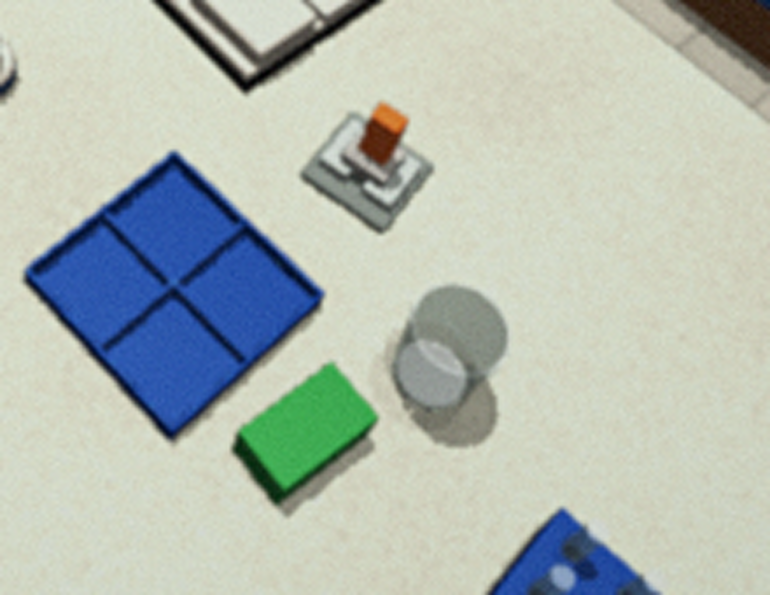

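Run:
```python
from h import *
t=capture("top");s=capture("side")
def P(n,uv,z): print(n,onz(t,uv,z).round(3))
A=lambda x,y:(125+x/3.6,120+y/3.6)
B=lambda x,y:(340+x/4,150+y/4)
S=lambda x,y:(180+x/3.4,110+y/3.4)
S2=lambda x,y:(280+x/3.5,230+y/3.5)
P("pot left cap",A(431,393),.062);P("pot right cap",A(624,419),.062)
P("potL body",A(434,399),.024);P("potR body",A(622,423),.024)
P("purple",A(392,503),.062);P("yellow",A(516,485),.062)
print("potL tri",tri(t,A(431,393),s,S(237,299)));print("potR",tri(t,A(624,419),s,S(323,438)))
print("probe top",tri(t,B(151,94),s,S2(387,119)))
P("tray tl",B(20,258),.022);P("tray tr",B(210,243),.022);P("br",B(236,433),.022);P("bl",B(40,447),.022)
for q in((83,90),(158,70),(184,153),(100,172)):P("stand",B(*q),.005)
P("hub",A(228,238),.04);P("post",A(214,278),.084)
P("disc c",A(235,244),.02)
for q in((444,160),(672,158),(674,226),(446,228)):P("strip",A(*q),.032)
for q in((350,152),(770,148),(770,222),(350,228)):P("cover",A(*q),.043)
print("roller",tri(t,A(238,466),s,S(78,200)));P("housing",A(250,428),.072)
print("beaker top",tri(t,B(342,193),s,S2(460,330)))
P("tipbox",B(303,338),.04);P("reagent",A(62,310),.11);P("jar",A(97,438),.06)
```

```text
pot left cap [0.467 0.128 0.062]
pot right cap [ 0.439 -0.046  0.062]
potL body [0.467 0.129 0.024]
potR body [ 0.44  -0.046  0.024]
purple [0.369 0.164 0.062]
yellow [0.382 0.053 0.062]
potL tri (array([0.46722541, 0.12572827, 0.0765843 ]), np.float64(0.0032622995279187076))
potR (array([ 0.43864228, -0.04628709,  0.07521548]), np.float64(0.0027200778483822013))
probe top (array([ 0.63324698, -0.31109369,  0.09298655]), np.float64(0.0007620169979995947))
tray tl [ 0.514 -0.208  0.022]
tray tr [ 0.522 -0.37   0.022]
br [ 0.361 -0.378  0.022]
bl [ 0.355 -0.215  0.022]
stand [ 0.665 -0.275  0.005]
stand [ 0.681 -0.342  0.005]
stand [ 0.605 -0.359  0.005]
stand [ 0.591 -0.285  0.005]
hub [0.624 0.321 0.04 ]
post [0.575 0.322 0.084]
disc c [0.623 0.319 0.02 ]
strip [0.697 0.116 0.032]
strip [ 0.693 -0.102  0.032]
strip [ 0.625 -0.101  0.032]
strip [0.63  0.115 0.032]
cover [0.705 0.205 0.043]
cover [ 0.696 -0.195  0.043]
cover [ 0.624 -0.191  0.043]
cover [0.63  0.205 0.043]
roller (array([0.4018161 , 0.28957959, 0.1138544 ]), np.float64(0.0017562714541014114))
housing [0.439 0.29  0.072]
beaker top (array([ 0.54616387, -0.45801914,  0.0944617 ]), np.float64(9.936883355156237e-05))
tipbox [ 0.437 -0.434  0.04 ]
reagent [0.544 0.449 0.11 ]
jar [0.435 0.431 0.06 ]
```

Run:
```python
from h import *
s=state();c=capture("wrist");r=R.from_quat(s["orientation"])
print(r.inv().apply(c["xyz"]-s["ee_pos"]), (r.inv()*R.from_quat(c["orientation"])).as_matrix().round(3))
move([0.45,0.28,0.30],90);move([0.62,0.02,0.28],90)
```

```text
[ 0.08360515  0.000903   -0.14025586] [[ 0.    -0.955 -0.296]
 [ 1.     0.001 -0.001]
 [ 0.001 -0.296  0.955]]
delta [-33.51 -13.93  -5.65] rot [ -0.   -0.  -18.9] |d| 36.73  j6 -0.2 t 0.4
delta [-58.01 -33.03  -3.64] rot [ -0.   -0.  -18.9] |d| 66.85  j6 -0.2 t 0.4
```

Call:
arm_command(
  deltas=[
    [-33.5,-14,-5.7,0,0,-18.9,0],
    [-33.5,-14,-5.7,0,0,-18.9,0],
    [-33.5,-14,-5.7,0,0,-18.9,0],
    [-33.5,-14,-5.7,0,0,-18.9,0],
    [-33.5,-14,-5.7,0,0,-18.9,0],
    [-33.5,-14,-5.7,0,0,-18.9,0],
    [-33.5,-14,-5.7,0,0,-18.9,0],
    [-33.5,-14,-5.7,0,0,-18.9,0],
    [-33.5,-14,-5.7,0,0,-18.9,0],
    [-33.5,-14,-5.7,0,0,-18.9,0],
  ],
)

```text
t: 1.23
ee_pos: [0.4553, 0.2747, 0.3015]
orientation: [0.003, 1.0, -0.001, 0.002]
force: [-0.2, -0.8, -0.5]
finger_gap: 0.0924
```

Run:
```python
from h import *
c=capture("wrist");cv2.imwrite("pics/w1.png",cv2.resize(c["pixels"],None,fx=1.4,fy=1.4))
import pickle;pickle.dump(c,open("w1.pkl","wb"))
move([0.62,0.02,0.28],90)
```

```text
delta [-16.87 -25.57   2.13] rot [-0.   0.1 -0.3] |d| 30.71  j6 -1.23 t 1.28
```

View pics/w1.png

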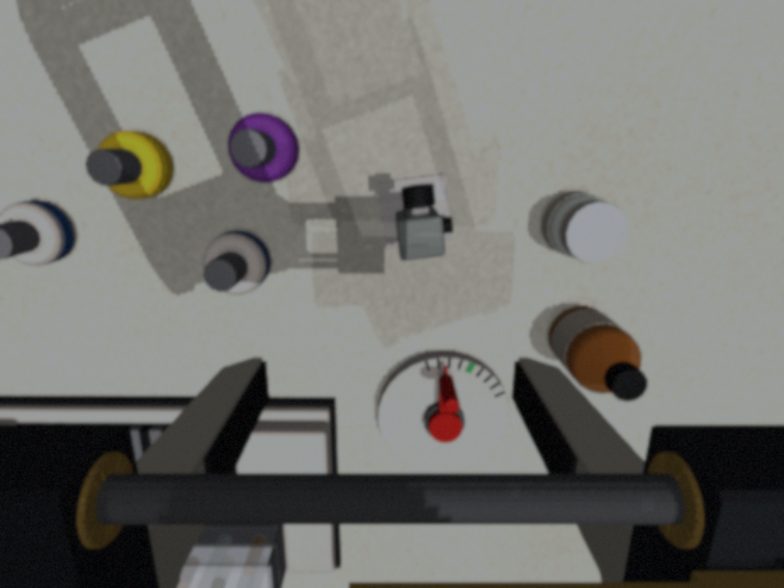

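Call:
arm_command(
  deltas=[
    [-16.9,-25.6,2.1,0,0,0,0],
    [-16.9,-25.6,2.1,0,0,0,0],
    [-16.9,-25.6,2.1,0,0,0,0],
    [-16.9,-25.6,2.1,0,0,0,0],
    [-16.9,-25.6,2.1,0,0,0,0],
    [-16.9,-25.6,2.1,0,0,0,0],
    [-16.9,-25.6,2.1,0,0,0,0],
    [-16.9,-25.6,2.1,0,0,0,0],
    [-16.9,-25.6,2.1,0,0,0,0],
    [-16.9,-25.6,2.1,0,0,0,0],
  ],
)

```text
t: 2.12
ee_pos: [0.62, 0.0203, 0.2795]
orientation: [0.003, 1.0, 0.0, -0.0]
force: [-0.9, -0.4, -0.1]
finger_gap: 0.0928
```

Run:
```python
from h import *
c=capture("wrist");cv2.imwrite("pics/w2.png",cv2.resize(c["pixels"],None,fx=1.4,fy=1.4))
import pickle;pickle.dump(c,open("w2.pkl","wb"))
move([0.56,-0.29,0.28],78)
```

```text
delta [ 5.800e+00 -3.115e+01 -3.000e-02] rot [ 0.   0.  11.7] |d| 31.69  j6 -1.71 t 2.17
```

View pics/w2.png

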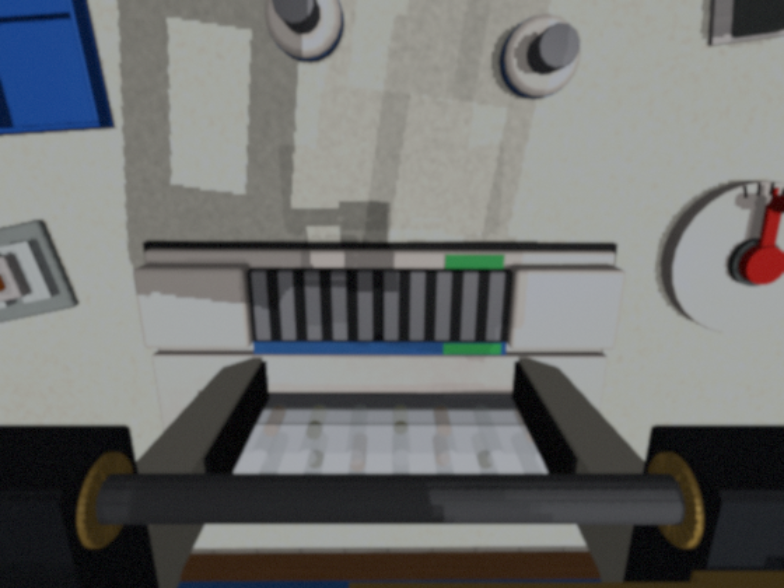

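Call:
arm_command(
  deltas=[
    [5.8,-31,0,0,0,11.7,0],
    [5.8,-31,0,0,0,11.7,0],
    [5.8,-31,0,0,0,11.7,0],
    [5.8,-31,0,0,0,11.7,0],
    [5.8,-31,0,0,0,11.7,0],
    [5.8,-31,0,0,0,11.7,0],
    [5.8,-31,0,0,0,11.7,0],
    [5.8,-31,0,0,0,11.7,0],
    [5.8,-31,0,0,0,11.7,0],
    [5.8,-31,0,0,0,11.7,0],
  ],
)

```text
t: 3.0
ee_pos: [0.5599, -0.2872, 0.28]
orientation: [0.105, 0.995, 0.001, 0.0]
force: [0.3, 0.4, -0.5]
finger_gap: 0.0927
```

Run:
```python
from h import *
import pickle
c=capture("wrist");cv2.imwrite("pics/w3.png",cv2.resize(c["pixels"],None,fx=1.4,fy=1.4))
pickle.dump(c,open("w3.pkl","wb"))
c=pickle.load(open("w2.pkl","rb"))
for q in((249,269),(509,269),(510,342),(252,342)):print("strip",onz(c,(q[0]/1.4,q[1]/1.4),.032).round(4))
for q in((145,244),(615,244)):print("deck edge",onz(c,(q[0]/1.4,q[1]/1.4),.025).round(4))
for q in((138,267),(245,267),(514,267),(620,267)):print("cover",onz(c,(q[0]/1.4,q[1]/1.4),.043).round(4))
im=c["pixels"][180:260,165:380];im=cv2.convertScaleAbs(im,alpha=1.6)
cv2.imwrite("pics/w2c.png",cv2.resize(im,None,fx=3.7,fy=3.7,interpolation=cv2.INTER_CUBIC))
```

```text
strip [ 0.6294 -0.0949  0.032 ]
strip [0.6308 0.1193 0.032 ]
strip [0.6956 0.1245 0.032 ]
strip [ 0.6941 -0.0983  0.032 ]
deck edge [ 0.6094 -0.1809  0.025 ]
deck edge [0.6119 0.2072 0.025 ]
cover [ 0.6246 -0.1802  0.043 ]
cover [ 0.6251 -0.0947  0.043 ]
cover [0.6265 0.1204 0.043 ]
cover [0.6271 0.2052 0.043 ]
```

View pics/w3.png

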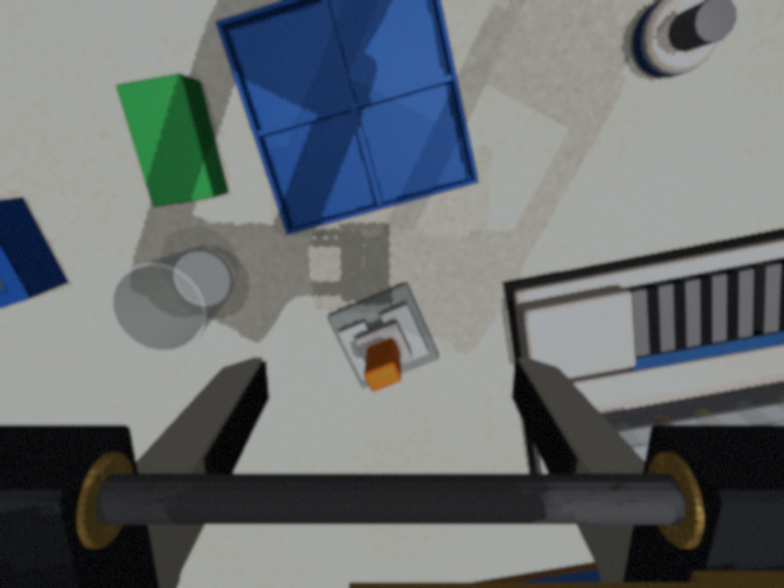

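View pics/w2c.png

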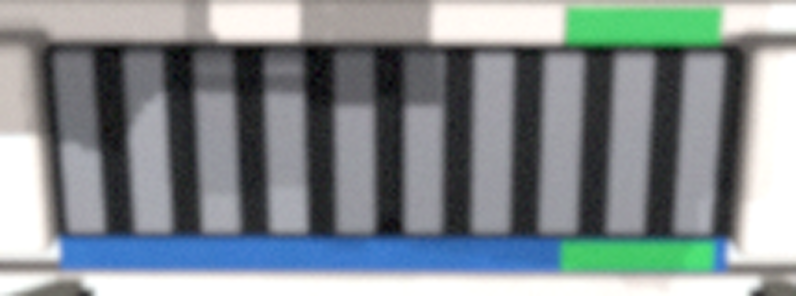

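Run:
```python
from h import *
import pickle
c=pickle.load(open("w3.pkl","rb"))
im=c["pixels"];crop(c,"w3c",210,190,330,290,6)
hsv=cv2.cvtColor(im,cv2.COLOR_BGR2HSV)
m=cv2.inRange(hsv,(5,150,180),(20,255,255))
cn=max(cv2.findContours(m,0,2)[0],key=cv2.contourArea);print(cv2.minAreaRect(cn),cv2.contourArea(cn))
b=cv2.boxPoints(cv2.minAreaRect(cn))
P=[onz(c,q,.091) for q in b];print(np.round(P,4),np.mean(P,0).round(4))
for i in range(2):
    d=P[i+1]-P[i];print(np.linalg.norm(d),np.degrees(np.arctan2(d[1],d[0])))
# stand corners base
P=[onz(c,(q[0]/1.4,q[1]/1.4),.006) for q in((328,318),(407,284),(438,355),(364,386))];print(np.round(P,4),np.mean(P,0))
for i in range(3):
    d=P[i+1]-P[i];print(np.linalg.norm(d),np.degrees(np.arctan2(d[1],d[0])))
```

```text
Traceback (most recent call last):
ValueError: max() iterable argument is empty
```

View pics/w3c.png

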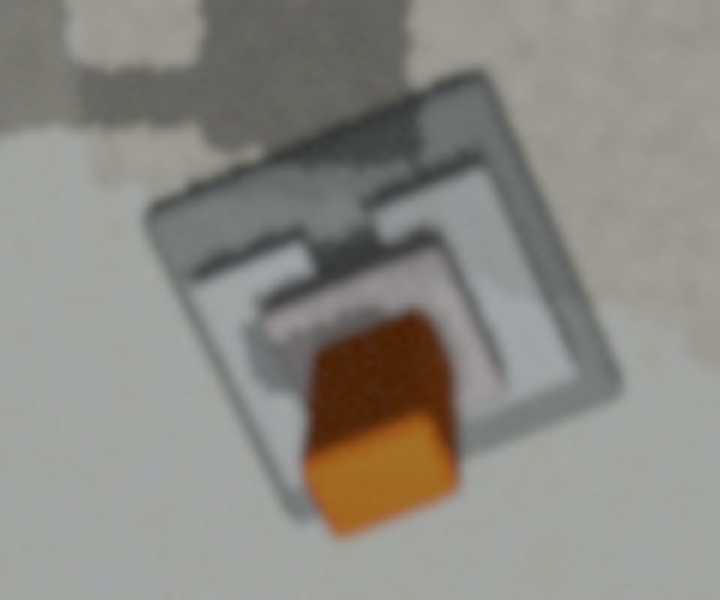

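Run:
```python
from h import *
import pickle
c=pickle.load(open("w3.pkl","rb"))
f=lambda L:[(210+a/6,190+b/6) for a,b in L]
for z,L in((.091,f([(304,460),(430,409),(458,489),(341,536)])),(.006,f([(147,212),(490,72),(622,388),(298,522)]))):
    P=[onz(c,q,z) for q in L];print(np.round(P,4),np.mean(P,0).round(4))
    for i in range(3):
        d=P[i+1]-P[i];print(np.linalg.norm(d).round(4),np.degrees(np.arctan2(d[1],d[0])).round(1))
t=np.mean(P,0);y=75
move([0.634,-0.309,.16],y)
```

```text
[[ 0.6308 -0.3203  0.091 ]
 [ 0.6259 -0.2968  0.091 ]
 [ 0.6419 -0.2952  0.091 ]
 [ 0.6466 -0.3172  0.091 ]] [ 0.6363 -0.3074  0.091 ]
0.024 101.8
0.0161 5.9
0.0226 -78.0
[[ 0.6071 -0.3532  0.006 ]
 [ 0.5921 -0.2762  0.006 ]
 [ 0.6678 -0.2621  0.006 ]
 [ 0.6847 -0.3382  0.006 ]] [ 0.6379 -0.3074  0.006 ]
0.0785 101.0
0.077 10.5
0.078 -77.5
delta [-7.69 -0.72 12.01] rot [0.1 0.  3.1] |d| 14.27  j6 -2.01 t 3.05
```

Run:
```python
from h import *
move([0.635,-0.309,.13],101.7)
```

```text
delta [-7.78 -0.7  15.01] rot [  0.1   0.  -23.6] |d| 16.92  j6 -2.01 t 3.05
```

Call:
arm_command(
  deltas=[
    [-7.8,-0.7,12,0,0,-23.6,0],
    [-7.8,-0.7,15,0,0,-23.6,0],
    [-7.8,-0.7,15,0,0,-23.6,0],
    [-7.8,-0.7,15,0,0,-23.6,0],
    [-7.8,-0.7,15,0,0,-23.6,0],
    [-7.8,-0.7,15,0,0,-23.6,0],
    [-7.8,-0.7,15,0,0,-23.6,0],
    [-7.8,-0.7,15,0,0,-23.6,0],
  ],
)

```text
t: 3.72
ee_pos: [0.6364, -0.3085, 0.1341]
orientation: [-0.102, 0.995, -0.001, 0.002]
force: [0.7, -1.1, 0.0]
finger_gap: 0.093
```

Run:
```python
from h import *
c=capture("wrist");cv2.imwrite("pics/w4.png",cv2.resize(c["pixels"],None,fx=1.4,fy=1.4))
for p in ((.635,-.309,.091),):print(proj(c,p)*1.4)
s=state();r=R.from_quat(s["orientation"])
p=s["ee_pos"]+r.apply([0,0,.03]);print("grasp axis at .1:",proj(c,p)*1.4)
move([0.635,-0.309,.071],101.7)
```

```text
[387.42577642 356.92945749]
grasp axis at .1: [386.41361784 374.60378494]
delta [0.16 0.04 6.34] rot [-0.2  0.3 -0. ] |d| 6.34  j6 -2.39 t 3.77
```

View pics/w4.png

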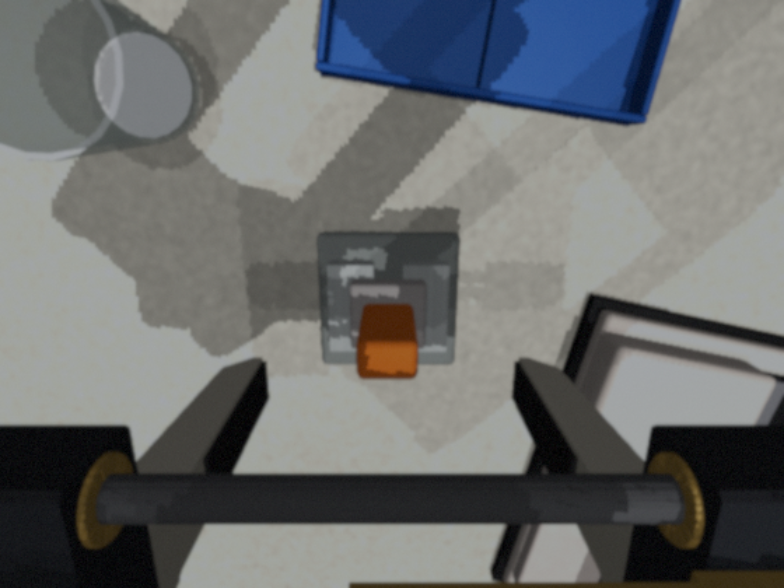

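Call:
arm_command(
  deltas=[
    [0.1,0,3,0,0,0,0],
    [0.1,0,5,0,0,0,0],
    [0.1,0,6.3,0,0,0,0],
    [0.1,0,6.3,0,0,0,0],
    [0.1,0,6.3,0,0,0,0.3],
    [0.1,0,6.3,0,0,0,0.9],
    [0.1,0,6.3,0,0,0,0.9],
    [0.1,0,6.3,0,0,0,0.9],
    [0.1,0,6.3,0,0,0,0.9],
    [0.1,0,6.3,0,0,0,0.9],
  ],
  force=30,
)

```text
t: 4.6
ee_pos: [0.6359, -0.3095, 0.0719]
orientation: [-0.102, 0.995, -0.001, 0.003]
force: [-0.4, -0.2, 0.7]
finger_gap: 0.0574
```

Call:
arm_command(
  deltas=[
    [0,0,0,0,0,0,0.9],
    [0,0,0,0,0,0,0.9],
    [0,0,0,0,0,0,0.9],
    [0,0,0,0,0,0,0.9],
    [0,0,0,0,0,0,0.9],
    [0,0,0,0,0,0,0.9],
  ],
)

```text
t: 5.1
ee_pos: [0.6359, -0.3095, 0.0719]
orientation: [-0.102, 0.995, -0.001, 0.003]
force: [-0.2, -0.2, -0.1]
finger_gap: 0.0262
```

Run:
```python
from h import *
print(state());move([0.635,-0.309,.071],101.7)
```

```text
{'t': 5.1, 'joints': array([-6.11104925e-01,  6.68337865e-01,  1.31904512e+00,  1.87122970e-03,
        1.14806408e+00, -2.38650833e+00]), 'qd': array([-0.00058502, -0.00239093,  0.00053179, -0.00032746, -0.00114115,
       -0.00085408]), 'joint_efforts': array([ 8.84218840e-02, -6.29144168e+01, -2.57739043e+01, -3.34136607e-02,
        5.54020680e-02, -8.01004135e-04]), 'ee_pos': array([ 0.63588805, -0.30948396,  0.07188707]), 'orientation': array([-0.10174543,  0.99480536, -0.00136481,  0.0028826 ]), 'force': array([-0.15340345, -0.15254971, -0.0726095 ]), 'wrist_torque': array([ 0.03768824,  0.04006566, -0.01773635]), 'finger_gap': 0.026161938600799742}
delta [0.08 0.07 0.09] rot [-0.2  0.3 -0. ] |d| 0.13  j6 -2.39 t 5.1
```

Call:
arm_command(
  deltas=[
    [0,0,-3,0,0,0,0.9],
    [0,0,-6,0,0,0,0.9],
    [0,0,-9,0,0,0,0.9],
    [0,0,-13,0,0,0,0.9],
    [0,0,-13,0,0,0,0.9],
    [0,0,-13,0,0,0,0.9],
  ],
)

```text
t: 5.6
ee_pos: [0.6364, -0.31, 0.2054]
orientation: [-0.102, 0.995, -0.003, 0.005]
force: [0.3, -0.1, -2.5]
finger_gap: 0.0259
```

Run:
```python
from h import *
print(state()["ee_pos"],state()["finger_gap"]);move([0.6625,0.082,.20],89.6)
```

```text
[ 0.63644654 -0.31004526  0.20539944] 0.02587631673548811
delta [-10.48  37.87   0.34] rot [-0.4  0.6 12.1] |d| 39.29  j6 -2.39 t 5.6
```

Call:
arm_command(
  deltas=[
    [-10.5,37.9,0.3,-0.4,0.6,12.1,0.9],
    [-10.5,37.9,0.3,-0.4,0.6,12.1,0.9],
    [-10.5,37.9,0.3,-0.4,0.6,12.1,0.9],
    [-10.5,37.9,0.3,-0.4,0.6,12.1,0.9],
    [-10.5,37.9,0.3,-0.4,0.6,12.1,0.9],
    [-10.5,37.9,0.3,-0.4,0.6,12.1,0.9],
    [-10.5,37.9,0.3,-0.4,0.6,12.1,0.9],
    [-10.5,37.9,0.3,-0.4,0.6,12.1,0.9],
    [-10.5,37.9,0.3,-0.4,0.6,12.1,0.9],
    [-10.5,37.9,0.3,-0.4,0.6,12.1,0.9],
  ],
)

```text
t: 6.43
ee_pos: [0.6609, 0.0881, 0.198]
orientation: [0.002, 1.0, 0.001, -0.002]
force: [0.5, -1.2, -1.2]
finger_gap: 0.0262
```

Call:
arm_command(
  deltas=[
    [0,0,0,0,0,0,0.9],
    [0,0,0,0,0,0,0.9],
    [0,0,0,0,0,0,0.9],
  ],
)

```text
t: 6.68
ee_pos: [0.6601, 0.0874, 0.1962]
orientation: [0.002, 1.0, 0.001, -0.003]
force: [-0.1, -0.6, -1.2]
finger_gap: 0.0262
```

Run:
```python
from h import *
c=capture("wrist");cv2.imwrite("pics/w5.png",cv2.resize(c["pixels"],None,fx=1.4,fy=1.4))
for y in (.05,.062,.082,.102):print(y,proj(c,(.6325,y,.032))*1.4,proj(c,(.6925,y,.032))*1.4)
move([0.6625,0.082,.20],89.6)
```

```text
0.05 [329.2160239  243.68514489] [332.72997686 331.99544276]
0.062 [348.04846972 243.62311463] [350.55579687 331.93575229]
0.082 [379.43490245 243.51973408] [380.26462157 331.8362711 ]
0.102 [410.82011404 243.41635756] [409.97235218 331.73679357]
delta [-0.21 -0.46 -0.33] rot [ 0.1 -0.3  0.1] |d| 0.61  j6 -1.6 t 6.73
```

View pics/w5.png

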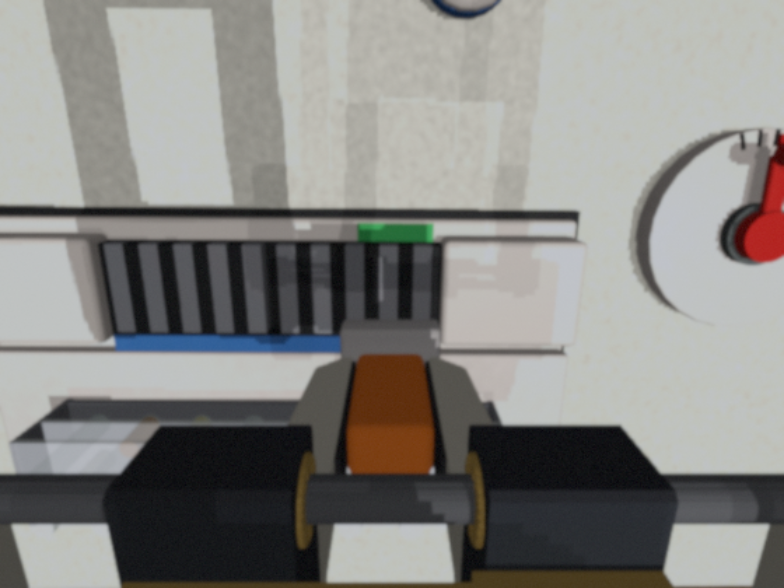

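Call:
arm_command(
  deltas=[
    [-0.2,-0.3,3,0,-0.3,0,0.9],
    [-0.2,-0.3,6,0,-0.3,0,0.9],
    [-0.2,-0.3,8,0,-0.3,0,0.9],
    [-0.2,-0.3,9.5,0,-0.3,0,0.9],
    [-0.2,-0.3,10.2,0,-0.3,0,0.9],
    [-0.2,-0.3,10.2,0,-0.3,0,0.9],
    [-0.2,-0.3,10.2,0,-0.3,0,0.9],
  ],
)

```text
t: 7.32
ee_pos: [0.6621, 0.0825, 0.095]
orientation: [0.003, 1.0, 0.001, -0.0]
force: [0.1, -0.7, -0.8]
finger_gap: 0.0261
```

Call:
arm_command(
  deltas=[
    [0,0,0.2,0,0,0,0.9],
    [0,0,0.4,0,0,0,0.9],
    [0,0,0.6,0,0,0,0.9],
    [0,0,0.6,0,0,0,0.9],
  ],
)

```text
t: 7.65
ee_pos: [0.6622, 0.0825, 0.0892]
orientation: [0.003, 1.0, 0.001, -0.0]
force: [-0.9, 1.0, -1.3]
finger_gap: 0.0259
```

Call:
arm_command(
  deltas=[
    [0,0,0.1,0,0,0,0.9],
    [0,0,0.2,0,0,0,0.9],
    [0,0,0.2,0,0,0,0.9],
  ],
)

```text
t: 7.9
ee_pos: [0.6624, 0.0826, 0.0888]
orientation: [0.003, 1.0, 0.001, 0.0]
force: [-2.5, 0.2, 5.9]
finger_gap: 0.0258
```

Call:
arm_command(
  deltas=[
    [0,-0.2,0.2,0,0,0,0.9],
    [0,-0.4,0.2,0,0,0,0.9],
    [0,-0.6,0.2,0,0,0,0.9],
    [0,-0.8,0.2,0,0,0,0.9],
    [0,-1.0,0.2,0,0,0,0.9],
    [0,-1.2,0.2,0,0,0,0.9],
    [0,-1.4,0.2,0,0,0,0.9],
    [0,-1.6,0.2,0,0,0,0.9],
    [0,-1.8,0.2,0,0,0,0.9],
    [0,-2.0,0.2,0,0,0,0.9],
  ],
)

```text
t: 8.73
ee_pos: [0.6636, 0.0641, 0.0888]
orientation: [0.003, 1.0, 0.002, 0.002]
force: [0.5, 4.9, 6.1]
finger_gap: 0.026
```

Run:
```python
from h import *
c=capture("wrist");cv2.imwrite("pics/w6.png",cv2.resize(c["pixels"],None,fx=1.4,fy=1.4))
move([0.6625,0.06,.0888],89.6)
```

```text
delta [ 0.11 -0.36 -0.  ] rot [0.2 0.3 0.1] |d| 0.38  j6 -1.64 t 8.78
```

View pics/w6.png

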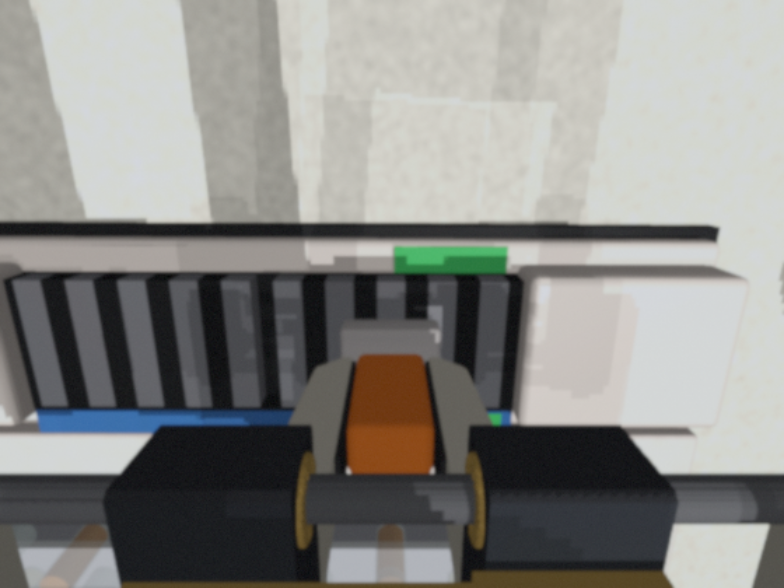

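Call:
arm_command(
  deltas=[
    [-0.05,-0.3,0.25,0,0,0,0.9],
    [-0.1,-0.4,0.25,0,0,0,0.9],
    [-0.1,-0.5,0.25,0,0,0,0.9],
    [-0.1,-0.6,0.25,0,0,0,0.9],
    [-0.1,-0.8,0.25,0,0,0,0.9],
    [-0.1,-0.9,0.25,0,0,0,0.9],
    [-0.1,-1.0,0.25,0,0,0,0.9],
    [-0.1,-1.1,0.25,0,0,0,0.9],
    [-0.1,-1.2,0.25,0,0,0,0.9],
    [-0.1,-1.4,0.25,0,0,0,0.9],
  ],
)

```text
t: 9.62
ee_pos: [0.6662, 0.0513, 0.0887]
orientation: [0.003, 1.0, 0.002, 0.005]
force: [0.5, 4.2, 8.2]
finger_gap: 0.0259
```

Call:
arm_command(
  deltas=[
    [0,-0.3,0.25,0,0,0,0.9],
    [0,-0.4,0.25,0,0,0,0.9],
    [0,-0.5,0.25,0,0,0,0.9],
    [0,-0.6,0.25,0,0,0,0.9],
    [0,-0.8,0.25,0,0,0,0.9],
    [0,-0.9,0.25,0,0,0,0.9],
    [0,-1.0,0.25,0,0,0,0.9],
    [0,-1.1,0.25,0,0,0,0.9],
    [0,-1.2,0.25,0,0,0,0.9],
    [0,-1.4,0.25,0,0,0,0.9],
  ],
)

```text
t: 10.45
ee_pos: [0.6679, 0.0389, 0.0887]
orientation: [0.002, 1.0, 0.003, 0.007]
force: [-1.0, 4.4, 7.2]
finger_gap: 0.026
```

Run:
```python
from h import *
move([0.6625,0.025,.0888],89.6)
```

```text
delta [ 0.53 -1.39 -0.02] rot [0.4 0.8 0.1] |d| 1.49  j6 -1.68 t 10.45
```

Call:
arm_command(
  deltas=[
    [0.05,-0.3,0.25,0.1,0.2,0,0.9],
    [0.1,-0.4,0.25,0.2,0.4,0,0.9],
    [0.2,-0.5,0.25,0.4,0.6,0,0.9],
    [0.3,-0.6,0.25,0.4,0.8,0,0.9],
    [0.4,-0.8,0.25,0.4,0.8,0,0.9],
    [0.4,-0.9,0.25,0.4,0.8,0,0.9],
    [0.5,-1.0,0.25,0.4,0.8,0,0.9],
    [0.5,-1.1,0.25,0.4,0.8,0,0.9],
    [0.5,-1.2,0.25,0.4,0.8,0,0.9],
    [0.5,-1.4,0.25,0.4,0.8,0,0.9],
  ],
)

```text
t: 11.28
ee_pos: [0.6649, 0.0267, 0.0887]
orientation: [0.002, 1.0, 0.001, 0.003]
force: [0.5, 4.9, 9.0]
finger_gap: 0.0258
```

Call:
arm_command(
  deltas=[
    [0,-0.3,0.25,0,0,0,0.9],
    [0,-0.4,0.25,0,0,0,0.9],
    [0,-0.5,0.25,0,0,0,0.9],
    [0,-0.6,0.25,0,0,0,0.9],
    [0,-0.8,0.25,0,0,0,0.9],
    [0,-0.9,0.25,0,0,0,0.9],
    [0,-1.0,0.25,0,0,0,0.9],
    [0,-1.1,0.25,0,0,0,0.9],
    [0,-1.2,0.25,0,0,0,0.9],
    [0,-1.4,0.25,0,0,0,0.9],
  ],
)

```text
t: 12.12
ee_pos: [0.6665, 0.0142, 0.0887]
orientation: [0.002, 1.0, 0.002, 0.006]
force: [0.9, 4.7, 7.6]
finger_gap: 0.0258
```

Call:
arm_command(
  deltas=[
    [0.05,-0.3,0.25,0.1,0.2,0,0.9],
    [0.1,-0.4,0.25,0.2,0.4,0,0.9],
    [0.2,-0.5,0.25,0.2,0.6,0,0.9],
    [0.3,-0.6,0.25,0.2,0.7,0,0.9],
    [0.4,-0.8,0.25,0.2,0.7,0,0.9],
    [0.4,-0.9,0.25,0.2,0.7,0,0.9],
    [0.5,-1.0,0.25,0.2,0.7,0,0.9],
    [0.5,-1.1,0.25,0.2,0.7,0,0.9],
    [0.5,-1.2,0.25,0.2,0.7,0,0.9],
    [0.5,-1.4,0.25,0.2,0.7,0,0.9],
  ],
)

```text
t: 12.95
ee_pos: [0.6624, 0.0064, 0.086]
orientation: [0.002, 1.0, 0.005, 0.001]
force: [4.4, 22.7, 0.7]
finger_gap: 0.0259
```

Run:
```python
from h import *
c=capture("wrist");cv2.imwrite("pics/w7.png",cv2.resize(c["pixels"],None,fx=1.4,fy=1.4))
move([0.6625,0.0,.0888],89.6)
```

```text
delta [-0.02 -0.64 -0.29] rot [0.6 0.1 0.1] |d| 0.7  j6 -1.74 t 13.0
```

View pics/w7.png

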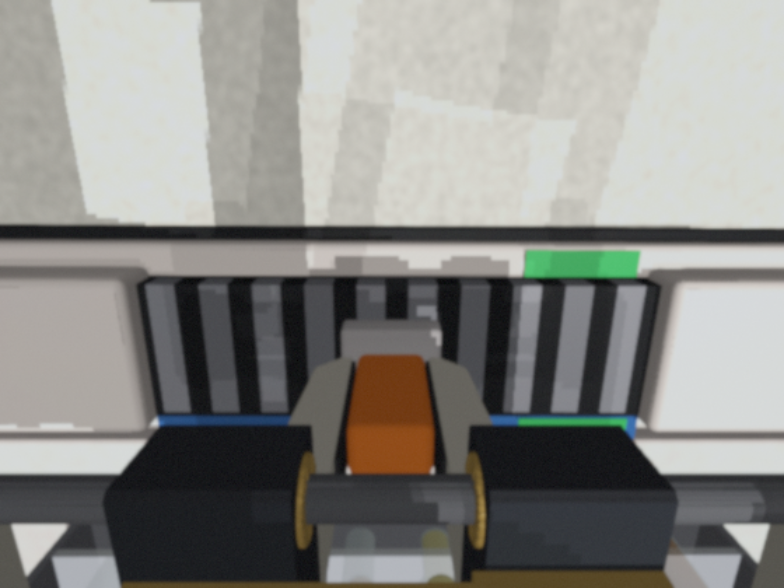

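Call:
arm_command(
  deltas=[
    [0,0.1,0.1,0.6,0,0,0.9],
    [0,0.15,0.2,0.6,0,0,0.9],
    [0,0.15,0.3,0.6,0,0,0.9],
    [0,0.15,0.4,0.6,0,0,0.9],
    [0,0.15,0.5,0.6,0,0,0.9],
    [0,0.15,0.5,0.6,0,0,0.9],
    [0,0.15,0.6,0.6,0,0,0.9],
    [0,0.15,0.6,0.6,0,0,0.9],
  ],
)

```text
t: 13.67
ee_pos: [0.662, 0.0076, 0.0819]
orientation: [0.003, 1.0, 0.0, 0.001]
force: [-5.6, 2.5, 11.2]
finger_gap: 0.0258
```

Run:
```python
from h import *
move([0.6625,0.0079,.082],89.6)
```

```text
delta [-0.05  0.03 -0.01] rot [0.  0.1 0.1] |d| 0.06  j6 -1.72 t 13.67
```

Call:
arm_command(
  deltas=[
    [0,0,0,0,0,0,0.9],
    [0,0,0,0,0,0,0.6],
    [0,0,0,0,0,0,0.3],
    [0,0,0,0,0,0,0.3],
    [0,0,0,0,0,0,0.3],
    [0,0,0,0,0,0,0.3],
    [0,0,0,0,0,0,0.3],
    [0,0,0,0,0,0,0.3],
    [0,0,0,0,0,0,0.3],
  ],
)

```text
t: 14.42
ee_pos: [0.662, 0.0075, 0.0818]
orientation: [0.003, 1.0, 0.0, 0.001]
force: [-0.4, -1.0, 0.5]
finger_gap: 0.0651
```

Call:
arm_command(
  deltas=[
    [0,0,-1,0,0,0,0.3],
    [0,0,-4,0,0,0,0.3],
    [0,0,-8,0,0,0,0.3],
    [0,0,-12,0,0,0,0.3],
    [0,0,-12,0,0,0,0.3],
    [0,0,-12,0,0,0,0.3],
  ],
)

```text
t: 14.92
ee_pos: [0.6637, 0.0073, 0.2064]
orientation: [0.002, 1.0, -0.001, 0.004]
force: [-0.6, -0.7, -0.0]
finger_gap: 0.065
```

Run:
```python
from h import *
c=capture("wrist");cv2.imwrite("pics/w8.png",cv2.resize(c["pixels"],None,fx=1.4,fy=1.4))
c=capture("side");crop(c,"s8",250,130,420,270,4)
```

```text
(no output)
```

View pics/w8.png

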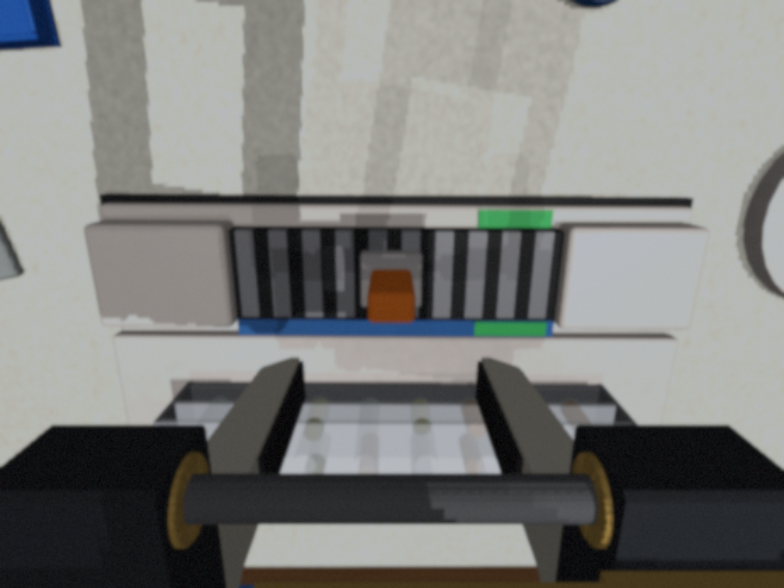

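View pics/s8.png

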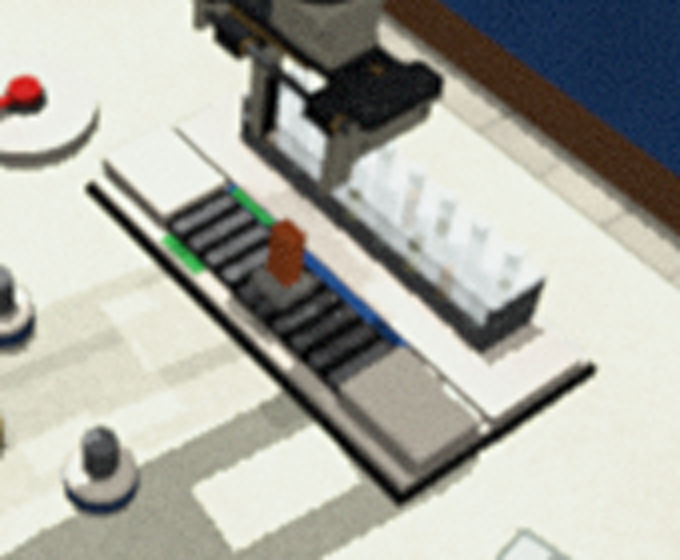

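Run:
```python
from h import *
move([0.42,0.29,.23],90)
```

```text
delta [24.28 28.11 -2.84] rot [ 0.   0.1 -0.3] |d| 37.26  j6 -1.72 t 15.02
```

Call:
arm_command(
  deltas=[
    [24.3,28.1,-2.8,0,0,-0.3,0],
    [24.3,28.1,-2.8,0,0,-0.3,0],
    [24.3,28.1,-2.8,0,0,-0.3,0],
    [24.3,28.1,-2.8,0,0,-0.3,0],
    [24.3,28.1,-2.8,0,0,-0.3,0],
    [24.3,28.1,-2.8,0,0,-0.3,0],
    [24.3,28.1,-2.8,0,0,-0.3,0],
    [24.3,28.1,-2.8,0,0,-0.3,0],
    [24.3,28.1,-2.8,0,0,-0.3,0],
    [24.3,28.1,-2.8,0,0,-0.3,0],
  ],
)

```text
t: 15.85
ee_pos: [0.4141, 0.294, 0.2286]
orientation: [-0.003, 1.0, 0.001, -0.002]
force: [-1.4, -0.4, -0.1]
finger_gap: 0.093
```

Call:
arm_command(
  deltas=[
    [0,0,0,0,0,0,0],
    [0,0,0,0,0,0,0],
    [0,0,0,0,0,0,0],
  ],
)

```text
t: 16.1
ee_pos: [0.4142, 0.2932, 0.2276]
orientation: [-0.003, 1.0, 0.0, -0.003]
force: [0.4, 0.5, 0.7]
finger_gap: 0.0928
```

Run:
```python
from h import *
import pickle
c=capture("wrist");cv2.imwrite("pics/w9.png",cv2.resize(c["pixels"],None,fx=1.4,fy=1.4));pickle.dump(c,open("w9.pkl","wb"))
c=capture("side");crop(c,"s9",180,120,320,230,5);print(state()["ee_pos"])
```

```text
[0.41482747 0.29293403 0.22797037]
```

View pics/w9.png

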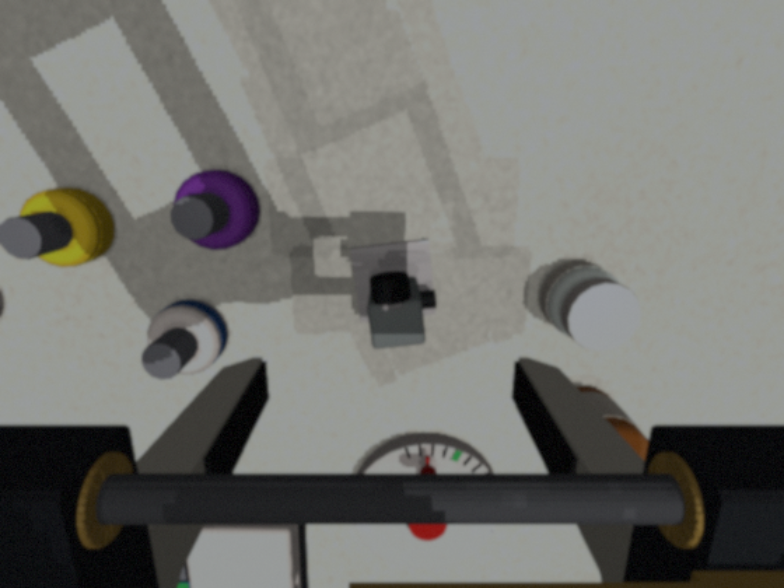

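View pics/s9.png

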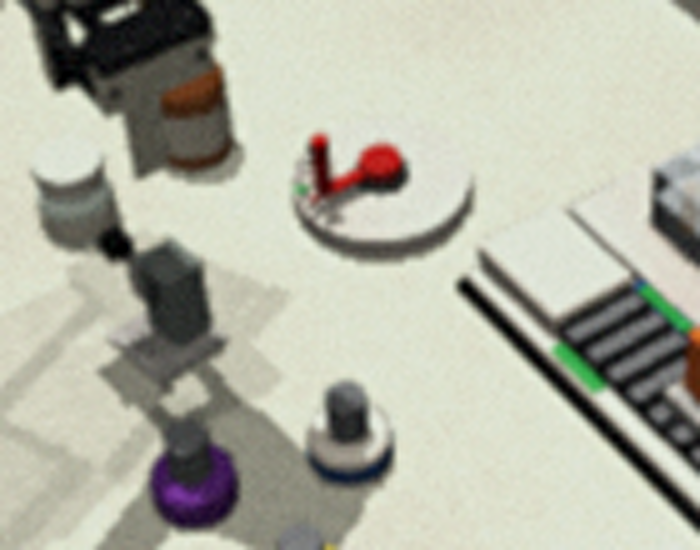

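Run:
```python
from h import *
import pickle
c=pickle.load(open("w9.pkl","rb"));c["pixels"]=cv2.convertScaleAbs(c["pixels"],alpha=1.8)
crop(c,"w9c",230,160,340,260,7)
c=capture("side");c["pixels"]=cv2.convertScaleAbs(c["pixels"],alpha=1.3);crop(c,"s9c",192,155,232,205,12)
```

```text
(no output)
```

View pics/w9c.png

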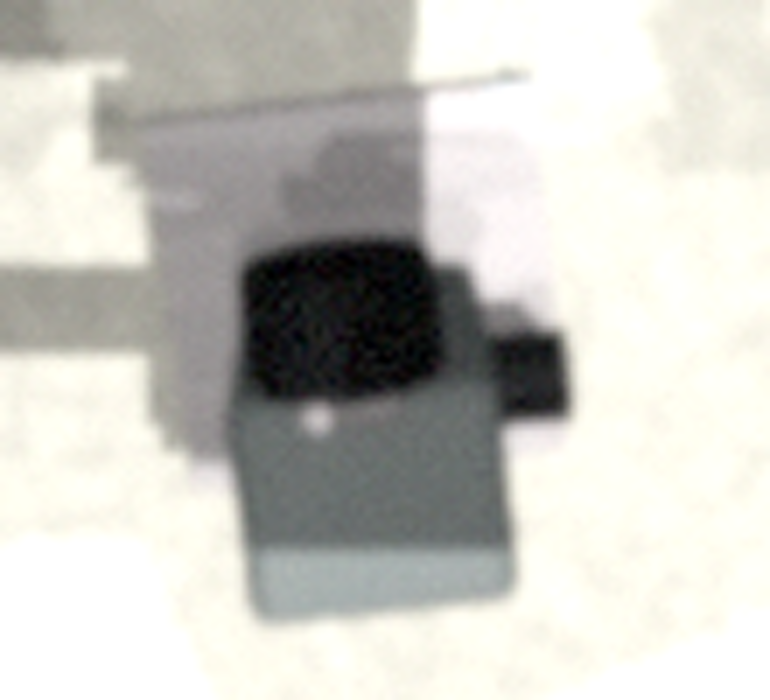

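View pics/s9c.png

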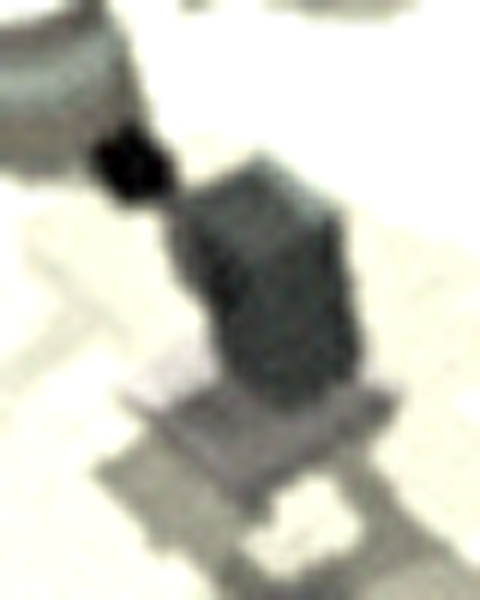

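Run:
```python
from h import *
import pickle
c=pickle.load(open("w9.pkl","rb"))
f=lambda a,b:(230+a/7,160+b/7)
L,Rr=onz(c,f(243,320),.112),onz(c,f(440,312),.112)
print(L,Rr,(L+Rr)/2)
print("top edge",onz(c,f(340,242),.118),"bot",onz(c,f(350,395),.118))
t=capture("top");s=capture("side")
print(tri(c,f(342,318),s,(192+132/12,155+162/12)))
```

```text
[0.40276666 0.28343253 0.112     ] [0.4017311  0.30510571 0.112     ] [0.40224888 0.29426912 0.112     ]
top edge [0.3924273  0.29405451 0.118     ] bot [0.40948185 0.29523639 0.118     ]
(array([0.40427321, 0.29422111, 0.10968337]), np.float64(0.001585385984050183))
```

Run:
```python
from h import *
move([0.406,0.230,.123],94.8)
```

```text
delta [ 0.86 -6.32 10.53] rot [ 0.1 -0.3 -4.6] |d| 12.31  j6 -1.18 t 16.35
```

Closing while moving sideways first, then down.

Call:
arm_command(
  deltas=[
    [0.9,-3,0,0,0,-4.6,1],
    [0.9,-6.3,0,0,-0.3,-4.6,1],
    [0.9,-6.3,0,0,-0.3,-4.6,1],
    [0.9,-6.3,3,0,-0.3,-4.6,1],
    [0.9,-6.3,6,0,-0.3,-4.6,1],
    [0.9,-6.3,8,0,-0.3,-4.6,1],
    [0.9,-6.3,10.5,0,-0.3,-4.6,1],
    [0.9,-6.3,10.5,0,-0.3,-4.6,1],
    [0.9,-6.3,10.5,0,-0.3,-4.6,1],
    [0.9,-6.3,10.5,0,-0.3,-4.6,1],
  ],
)

```text
t: 17.18
ee_pos: [0.4066, 0.2304, 0.1244]
orientation: [-0.042, 0.999, 0.001, 0.001]
force: [0.6, -1.4, 0.1]
finger_gap: 0.031
```

Call:
arm_command(
  deltas=[
    [0,0,0,0,0,0,1],
    [0,0,0,0,0,0,1],
    [0,0,0,0,0,0,1],
    [0,0,0,0,0,0,1],
  ],
)

```text
t: 17.52
ee_pos: [0.407, 0.2306, 0.1252]
orientation: [-0.042, 0.999, 0.001, 0.002]
force: [-0.5, -0.2, -0.1]
finger_gap: 0.0047
```

Run:
```python
from h import *
c=capture("wrist");cv2.imwrite("pics/w10.png",cv2.resize(c["pixels"],None,fx=1.4,fy=1.4));print(state()["force"],state()["ee_pos"])
move([0.406,0.230,.123],94.8)
```

```text
[ 0.3353244  -1.17922776  0.39437688] [0.40685397 0.23051507 0.12497746]
delta [ 0.09 -0.04  0.2 ] rot [ 0.1  0.2 -0. ] |d| 0.22  j6 -1.38 t 17.57
```

View pics/w10.png

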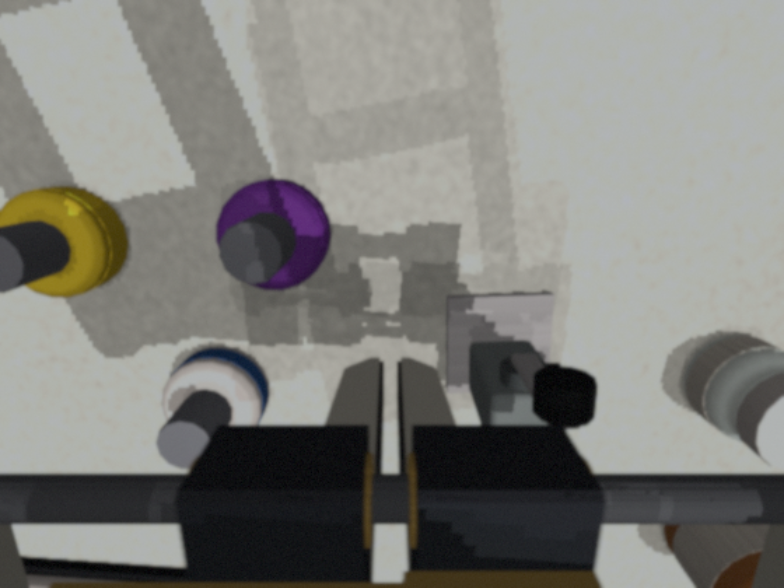

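Call:
arm_command(
  deltas=[
    [0,0.5,0.2,0,0,0,1],
    [0,1.0,0.3,0,0,0,1],
    [0,1.5,0.3,0,0,0,1],
    [0,2.0,0.3,0,0,0,1],
    [0,2.4,0.3,0,0,0,1],
    [0,2.6,0.3,0,0,0,1],
    [0,2.8,0.3,0,0,0,1],
    [0,3.0,0.3,0,0,0,1],
    [0,3.0,0.3,0,0,0,1],
  ],
)

```text
t: 18.32
ee_pos: [0.4043, 0.2607, 0.122]
orientation: [-0.042, 0.999, 0.001, 0.002]
force: [-0.1, 0.6, -0.7]
finger_gap: 0.0002
```

Call:
arm_command(
  deltas=[
    [0,0.2,0,0,0,0,1],
    [0,0.4,0,0,0,0,1],
    [0,0.6,0,0,0,0,1],
    [0,0.6,0,0,0,0,1],
    [0,0.6,0,0,0,0,1],
  ],
)

```text
t: 18.73
ee_pos: [0.4038, 0.2668, 0.122]
orientation: [-0.042, 0.999, 0.001, 0.002]
force: [-0.0, -0.1, 0.3]
finger_gap: 0.0007
```

Run:
```python
from h import *
c=capture("wrist");cv2.imwrite("pics/w11.png",cv2.resize(c["pixels"],None,fx=1.4,fy=1.4));
for i in range(4):
  c2=capture("side");print(state()["force"].round(2))
crop(c2,"s11",160,130,260,220,7)
print(state()["ee_pos"])
for th in(0,.2,.35,.45,.6):
    d=.052*np.sin(th);print(th,proj(c,(.402-.08*d,.2943+d,.058+.052*np.cos(th)))*1.4)
```

```text
[ 0.85  0.47 -0.39]
[-0.02 -0.42 -0.35]
[-0.03  0.19 -0.49]
[0.58 0.42 0.17]
[0.4038303  0.26661759 0.12205111]
0 [465.49392089 398.65356046]
0.2 [494.26688772 397.30892045]
0.35 [513.99865294 394.48107377]
0.45 [525.85077747 391.81467617]
0.6 [541.24581657 386.80949549]
```

View pics/w11.png

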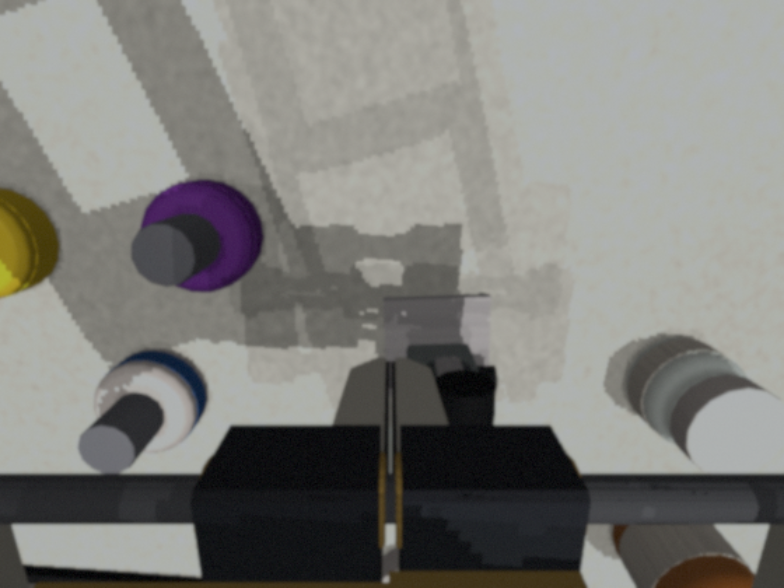

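View pics/s11.png

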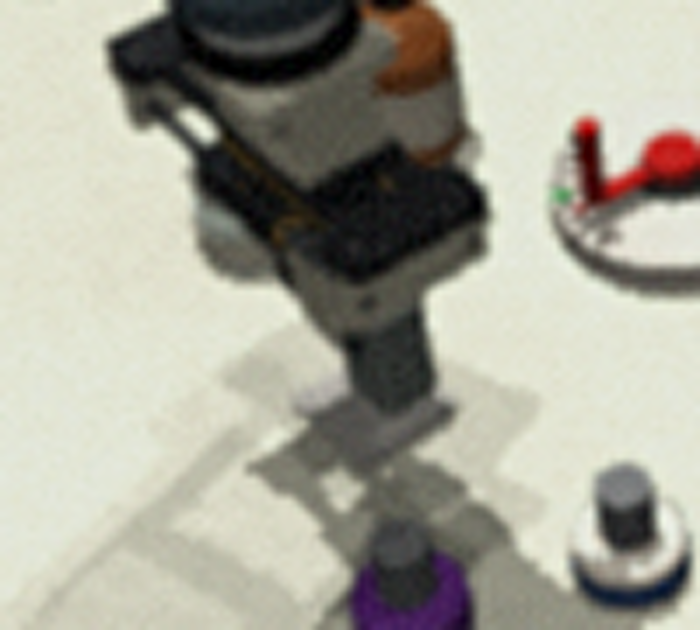

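Call:
arm_command(
  deltas=[
    [0,0.2,0,0,0,0,1],
    [0,0.4,0,0,0,0,1],
    [0,0.4,0,0,0,0,1],
    [0,0.4,0,0,0,0,1],
  ],
)

```text
t: 19.32
ee_pos: [0.4035, 0.2706, 0.1221]
orientation: [-0.042, 0.999, 0.001, 0.002]
force: [0.2, -2.2, 2.4]
finger_gap: 0.0003
```

```bash
cat > chk.py <<'E'
from h import *
import sys
c=capture("wrist");F=[state()["force"]]
for i in range(3): c2=capture("side");F.append(state()["force"])
print("F",np.mean(F,0).round(2),"pos",state()["ee_pos"].round(4))
c["pixels"]=cv2.convertScaleAbs(c["pixels"],alpha=2)
crop(c,sys.argv[1],220,220,400,310,4.3)
E
python3 chk.py k1
```

```text
F [-0.54 -2.57  1.69] pos [0.4035 0.2705 0.1221]
```

View pics/k1.png

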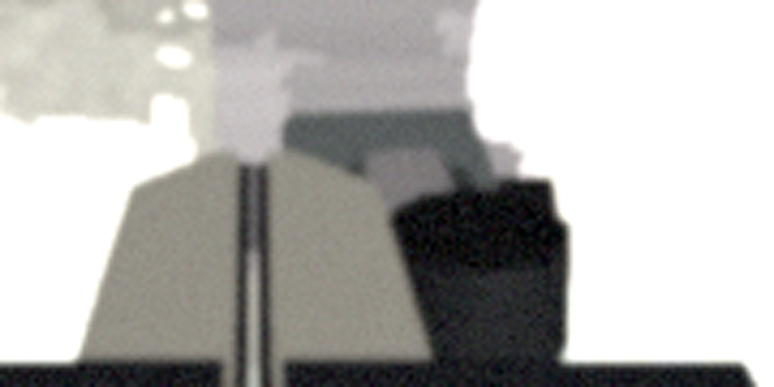

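Call:
arm_command(
  deltas=[
    [0,0.3,0,0,0,0,1],
    [0,0.6,0,0,0,0,1],
    [0,0.9,0,0,0,0,1],
    [0,1.2,0,0,0,0,1],
    [0,1.5,0,0,0,0,1],
    [0,1.8,0,0,0,0,1],
    [0,1.8,0,0,0,0,1],
    [0,1.8,0,0,0,0,1],
  ],
)

```text
t: 20.18
ee_pos: [0.4017, 0.2884, 0.1217]
orientation: [-0.042, 0.999, 0.001, 0.001]
force: [0.1, -4.6, -2.1]
finger_gap: 0.0004
```

```bash
python3 chk.py k2
```

```text
F [ 0.62 -4.05 -1.94] pos [0.4018 0.2883 0.122 ]
```

View pics/k2.png

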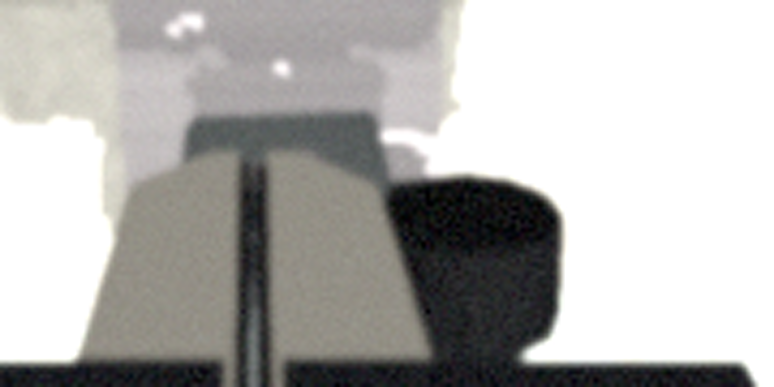

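Call:
arm_command(
  deltas=[
    [0,0.2,0,0,0,0,1],
    [0,0.4,0,0,0,0,1],
    [0,0.4,0,0,0,0,1],
    [0,0.4,0,0,0,0,1],
  ],
)

```text
t: 20.72
ee_pos: [0.4016, 0.2924, 0.1221]
orientation: [-0.042, 0.999, 0.001, 0.002]
force: [0.2, -4.4, -0.7]
finger_gap: 0.0005
```

```bash
python3 chk.py k3
```

```text
F [-0.07 -4.39 -0.47] pos [0.4016 0.2923 0.1221]
```

View pics/k3.png

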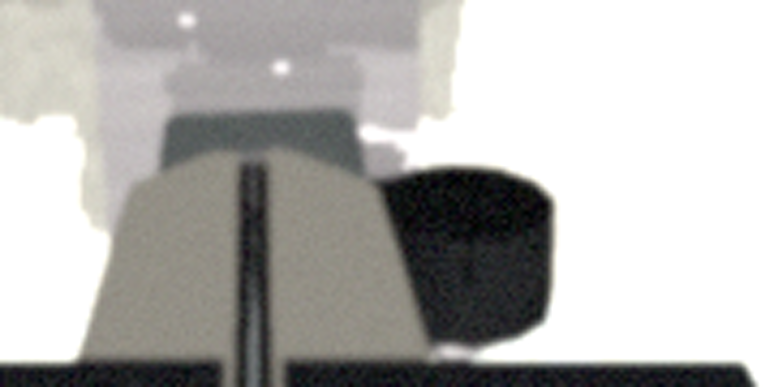

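Call:
arm_command(
  deltas=[
    [0,0.2,0,0,0,0,1],
    [0,0.2,0,0,0,0,1],
    [0,0.2,0,0,0,0,1],
  ],
)

```text
t: 21.17
ee_pos: [0.4015, 0.2944, 0.1222]
orientation: [-0.042, 0.999, 0.001, 0.002]
force: [-0.3, -4.1, -0.8]
finger_gap: 0.0003
```

Run:
```python
from h import *
c2=capture("side");crop(c2,"s12",160,130,260,220,7);c2=capture("top");crop(c2,"t12",170,210,230,270,10);print(state()["force"],state()["ee_pos"])
```

```text
[ 1.6590617  -4.66346436 -0.41147385] [0.40148633 0.29429157 0.1221717 ]
```

View pics/s12.png

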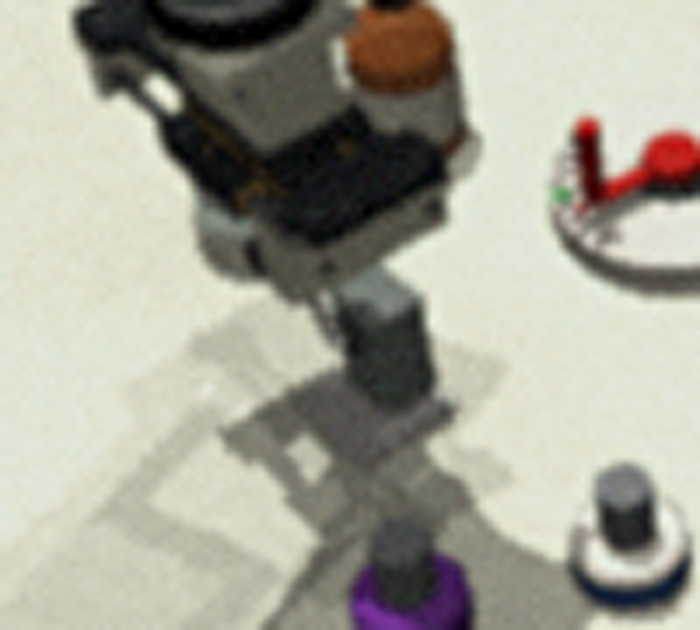

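Call:
arm_command(
  deltas=[
    [0,-1,0,0,0,0,1],
    [0,-2,0,0,0,0,1],
    [0,-3,0,0,0,0,1],
    [0,-4,0,0,0,0,1],
    [0,-5,0,0,0,0,1],
    [0,-6,0,0,0,0,1],
    [0,-6,-4,0,0,0,1],
    [0,-6,-8,0,0,0,1],
    [0,-6,-10,0,0,0,1],
    [0,-6,-10,0,0,0,1],
  ],
)

```text
t: 22.1
ee_pos: [0.4091, 0.2345, 0.2271]
orientation: [-0.041, 0.999, 0.002, 0.006]
force: [0.6, -0.6, 0.9]
finger_gap: 0.0009
```

Run:
```python
from h import *
c=capture("wrist");cv2.imwrite("pics/w13.png",cv2.resize(c["pixels"],None,fx=1.4,fy=1.4));print(state()["ee_pos"])
for th in(0,.35):
    d=.052*np.sin(th);print(th,proj(c,(.402-.08*d,.2943+d,.058+.052*np.cos(th)))*1.4)
move([0.53,0.33,.22],90)
```

```text
[0.40783377 0.23423264 0.22446862]
0 [495.21434191 299.46889688]
0.35 [525.70026648 297.82645818]
delta [-12.96   8.53   0.59] rot [0.2 0.5 4.8] |d| 15.53  j6 -1.37 t 22.15
```

View pics/w13.png

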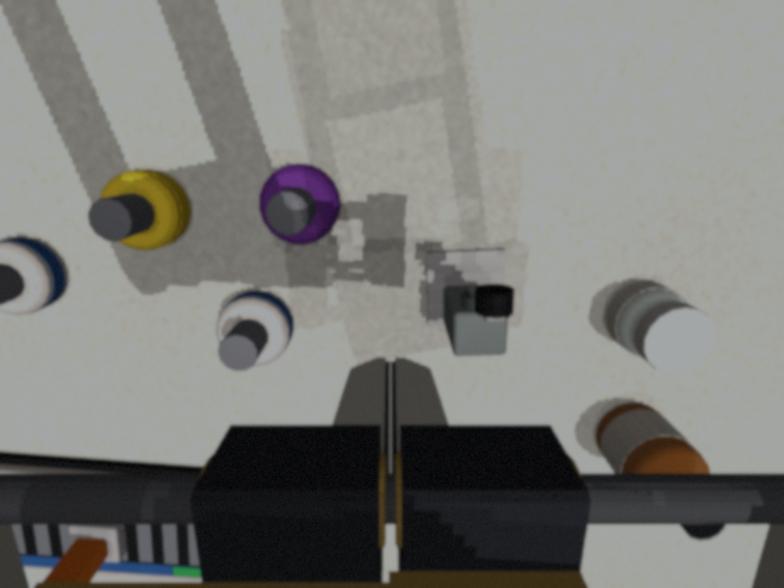

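Call:
arm_command(
  deltas=[
    [-13,8.5,0.5,0,0.5,4.8,1],
    [-13,8.5,0.5,0,0.5,4.8,1],
    [-13,8.5,0.5,0,0.5,4.8,1],
    [-13,8.5,0.5,0,0.5,4.8,1],
    [-13,8.5,0.5,0,0.5,4.8,1],
    [-13,8.5,0.5,0,0.5,4.8,1],
    [-13,8.5,0.5,0,0.5,4.8,1],
    [-13,8.5,0.5,0,0.5,4.8,1],
  ],
)

```text
t: 22.82
ee_pos: [0.5291, 0.3288, 0.2201]
orientation: [0.0, 1.0, 0.001, -0.001]
force: [1.0, 0.4, -0.3]
finger_gap: 0.0005
```

Run:
```python
from h import *
import pickle
c=capture("wrist");cv2.imwrite("pics/w14.png",cv2.resize(c["pixels"],None,fx=1.4,fy=1.4));pickle.dump(c,open("w14.pkl","wb"))
crop(c,"w14c",200,130,400,280,3.9);print(state()["ee_pos"])
```

```text
[0.5292156  0.32888052 0.22066705]
```

View pics/w14.png

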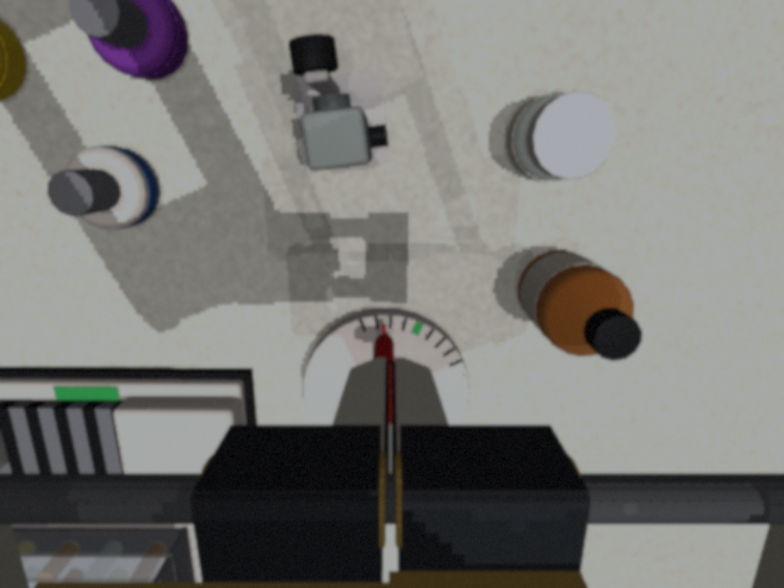

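View pics/w14c.png

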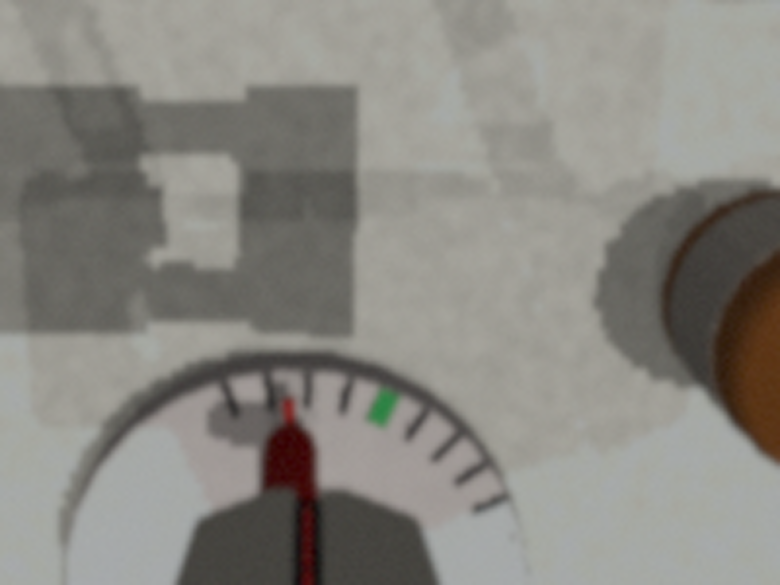

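Run:
```python
from h import *
import pickle
from scipy.optimize import least_squares
c=pickle.load(open("w14.pkl","rb"))
f=lambda a,b:(200+a/3.9,130+b/3.9)
M=np.array([onz(c,f(*q),.02)[:2] for q in((231,400),(270,388),(308,387),(346,393),(382,407),(417,423),(448,444),(474,468),(492,499))])
print(M.round(4))
r=least_squares(lambda p:[*(np.hypot(*(M-p[:2]).T)-p[2])],[.624,.32,.06]);print("fit",r.x)
ang=np.degrees(np.arctan2(*(M-r.x[:2]).T[::-1]));print(ang.round(1))
w1=pickle.load(open("w1.pkl","rb"));w2=pickle.load(open("w2.pkl","rb"))
print("hub",onz(w1,(446/1.4,421/1.4),.04),onz(w2,(763/1.4,264/1.4),.04))
t=capture("top");hsv=cv2.cvtColor(t["pixels"],cv2.COLOR_BGR2HSV)
print("post tip line", onz(c,f(288,400),.022))
print("post end",onz(c,f(289,440),.084))
```

```text
[[0.5711 0.3099]
 [0.5676 0.3204]
 [0.5674 0.3306]
 [0.5691 0.3408]
 [0.5731 0.3506]
 [0.5777 0.3601]
 [0.5839 0.3687]
 [0.5909 0.376 ]
 [0.6002 0.3813]]
fit [0.62911071 0.32744907 0.06127312]
[-163.2 -173.5  177.1  167.4  157.5  147.5  137.6  128.2  118.2]
hub [0.61817461 0.32709462 0.04      ] [0.62604185 0.32135057 0.04      ]
post tip line [0.57034701 0.32526822 0.022     ]
post end [0.55697208 0.3262168  0.084     ]
```

Run:
```python
from h import *
move([0.579,0.3255,.14],90)
```

```text
delta [-4.96 -0.37  8.11] rot [ 0.2 -0.  -0.1] |d| 9.51  j6 -1.19 t 22.92
```

Call:
arm_command(
  deltas=[
    [-2.5,-0.3,4,0,0,0,0.3],
    [-5,-0.3,8,0,0,0,0.3],
    [-5,-0.3,8,0,0,0,0.3],
    [-5,-0.3,8,0,0,0,0.3],
    [-5,-0.3,8,0,0,0,0.3],
    [-5,-0.3,8,0,0,0,0.3],
    [-5,-0.3,8,0,0,0,0.3],
  ],
)

```text
t: 23.5
ee_pos: [0.5796, 0.3269, 0.1438]
orientation: [0.0, 1.0, 0.002, 0.002]
force: [-0.2, -0.2, 0.1]
finger_gap: 0.0426
```

Run:
```python
from h import *
import pickle
c=capture("wrist");cv2.imwrite("pics/w15.png",cv2.resize(c["pixels"],None,fx=1.4,fy=1.4));pickle.dump(c,open("w15.pkl","wb"))
print(state()["ee_pos"],state()["finger_gap"],proj(c,(.578,.3255,.084))*1.4)
move([0.579,0.3255,.07],90)
```

```text
[0.57962499 0.32685946 0.14368243] 0.04662809001059262 [384.20217792 341.53986655]
delta [ 0.09 -0.17  7.37] rot [ 0.3  0.2 -0. ] |d| 7.37  j6 -1.23 t 23.55
```

View pics/w15.png

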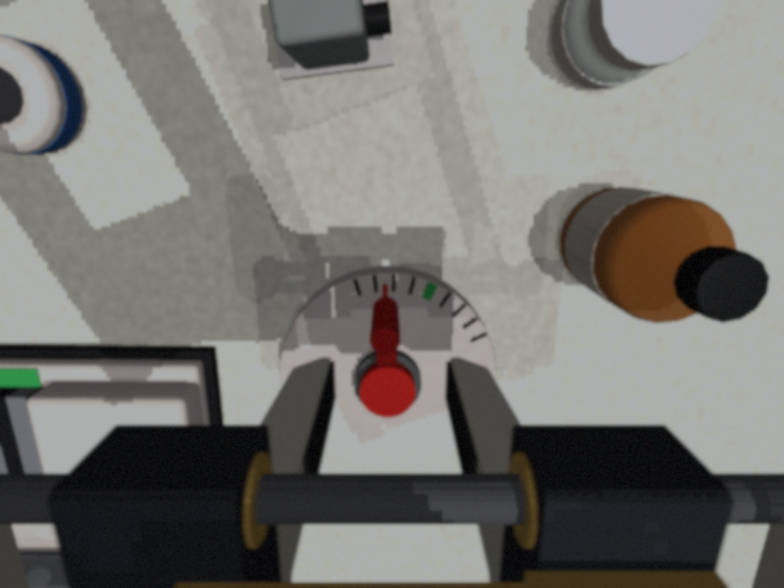

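Call:
arm_command(
  deltas=[
    [0,-0.1,3,0,0,0,0.3],
    [0,-0.1,6,0,0,0,0.3],
    [0,-0.1,7.3,0,0,0,0.3],
    [0,-0.1,7.3,0,0,0,0.3],
    [0,-0.1,7.3,0,0,0,0.9],
    [0,-0.1,7.3,0,0,0,1],
    [0,-0.1,7.3,0,0,0,1],
    [0,-0.1,7.3,0,0,0,1],
    [0,-0.1,7.3,0,0,0,1],
    [0,-0.1,7.3,0,0,0,1],
  ],
  force=8,
)

```text
t: 24.38
ee_pos: [0.5802, 0.3263, 0.0715]
orientation: [0.0, 1.0, 0.003, 0.002]
force: [0.1, -0.5, 0.2]
finger_gap: 0.0297
```

Run:
```python
from h import *
c=capture("side");s=state();print(s["ee_pos"],s["finger_gap"],s["force"])
```

```text
[0.58007493 0.32627365 0.07123301] 0.025386599798740153 [0.22889502 0.27238102 0.15073994]
```

Call:
arm_command(
  deltas=[
    [0,0,0,0,0,0,1],
    [0,0,0,0,0,0,1],
    [0,0,0,0,0,0,1],
    [0,0,0,0,0,0,1],
    [0,0,0,0,0,0,1],
  ],
)

```text
t: 24.85
ee_pos: [0.58, 0.3261, 0.0713]
orientation: [0.0, 1.0, 0.002, 0.002]
force: [-1.1, -0.6, 2.9]
finger_gap: 0.0138
```

Run:
```python
from h import *
move([0.580+.05*(np.cos(np.radians(157.3))-np.cos(np.radians(181))),.3263+.05*(np.sin(np.radians(157.3))-np.sin(np.radians(181))),.071],90)
```

```text
delta [-0.39  2.04  0.04] rot [ 0.3  0.2 -0. ] |d| 2.08  j6 -1.23 t 24.85
```

Call:
arm_command(
  deltas=[
    [0,0.4,0,0,0,0,1],
    [-0.05,0.8,0,0,0,0,1],
    [-0.1,1.2,0,0,0,0,1],
    [-0.25,1.6,0,0,0,0,1],
    [-0.4,2.0,0,0,0,0,1],
    [-0.4,2.05,0,0,0,0,1],
    [-0.4,2.05,0,0,0,0,1],
    [-0.4,2.05,0,0,0,0,1],
  ],
)

```text
t: 25.52
ee_pos: [0.5843, 0.3472, 0.0712]
orientation: [0.0, 1.0, 0.003, 0.002]
force: [0.4, 0.5, -1.7]
finger_gap: 0.0138
```

Call:
arm_command(
  deltas=[
    [0,0,0,0,0,0,0.9],
    [0,0,0,0,0,0,0.6],
    [0,0,0,0,0,0,0.6],
    [0,0,0,0,0,0,0.6],
    [0,0,0,0,0,0,0.6],
    [0,0,-3,0,0,0,0.6],
    [0,0,-6,0,0,0,0.4],
    [0,0,-8,0,0,0,0.3],
    [0,0,-8,0,0,0,0.3],
  ],
)

```text
t: 26.27
ee_pos: [0.5866, 0.3481, 0.1571]
orientation: [0.0, 1.0, 0.005, 0.007]
force: [0.4, -0.3, 1.6]
finger_gap: 0.0527
```

Run:
```python
from h import *
import pickle
c=capture("wrist");pickle.dump(c,open("w16.pkl","wb"))
crop(c,"w16",180,170,380,310,4)
print(state()["ee_pos"],state()["finger_gap"])
```

```text
[0.58556702 0.34758971 0.15449628] 0.05661546189564194
```

View pics/w16.png

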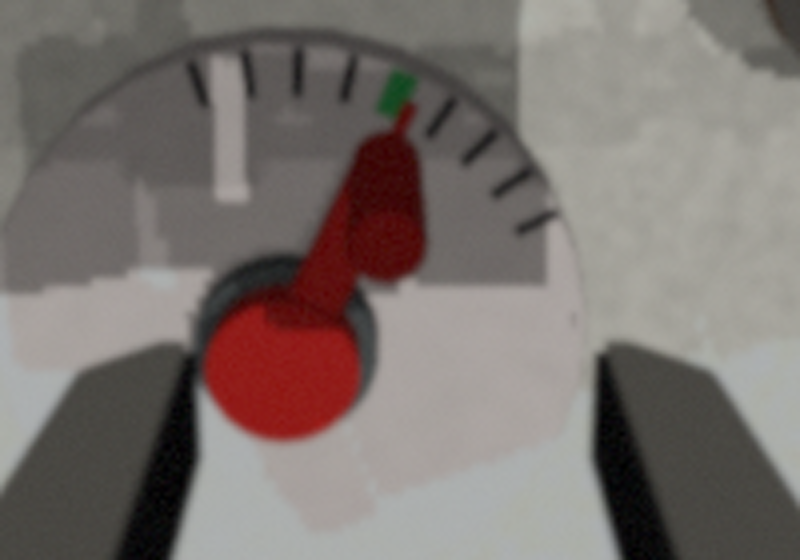

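Run:
```python
from h import *
import pickle
from scipy.optimize import least_squares
c=pickle.load(open("w16.pkl","rb"))
f=lambda a,b:(180+a/4,170+b/4)
M=np.array([onz(c,f(*q),.02)[:2] for q in((201,84),(249,73),(298,71),(347,79),(397,93),(440,117),(478,147),(512,183),(537,222))])
r=least_squares(lambda p:[*(np.hypot(*(M-p[:2]).T)-p[2])],[.624,.32,.06]);h=r.x[:2];print("fit",r.x)
a=lambda p:np.degrees(np.arctan2(p[1]-h[1],p[0]-h[0]))%360
A=np.array([a(m) for m in M]);print(A.round(1));k=np.polyfit(A,np.arange(0,90,10),1);print(k)
for z in(.02,.025,.03,.035):
    p=onz(c,f(407,110),z);print("tip",z,np.polyval(k,a(p)))
p=onz(c,f(387,245),.084);print("post top",p,np.polyval(k,a(p)),np.hypot(*(p[:2]-h)))
```

```text
fit [0.62772174 0.32730489 0.05932681]
[196.5 186.7 176.9 167.1 156.8 146.8 136.8 126.3 116.3]
[ -0.99554971 195.99183737]
tip 0.02 43.26261536335238
tip 0.025 42.58559316682266
tip 0.03 41.93548165171424
tip 0.035 41.31086683225874
post top [0.58218218 0.34846931 0.084     ] 41.60851024803486 0.05021736729924231
```

Run:
```python
from h import *
import pickle
c=pickle.load(open("w3.pkl","rb"))
for q in((219,22),(290,232),(478,182),(354,108)):print(onz(c,(q[0]/1.4,q[1]/1.4),.022).round(4))
w=pickle.load(open("w13.pkl","rb")) if 0 else pickle.load(open("w9.pkl","rb"))
t=capture("top");crop(t,"t17",125,120,425,300,2.6)
move([0.42,0.128,.24],90)
```

```text
[ 0.3649 -0.3726  0.022 ]
[ 0.5247 -0.3631  0.022 ]
[ 0.5172 -0.2047  0.022 ]
[ 0.4426 -0.2894  0.022 ]
delta [ 16.37 -21.85  -9.02] rot [ 0.4  0.4 -0. ] |d| 28.76  j6 -1.2 t 26.37
```

View pics/t17.png

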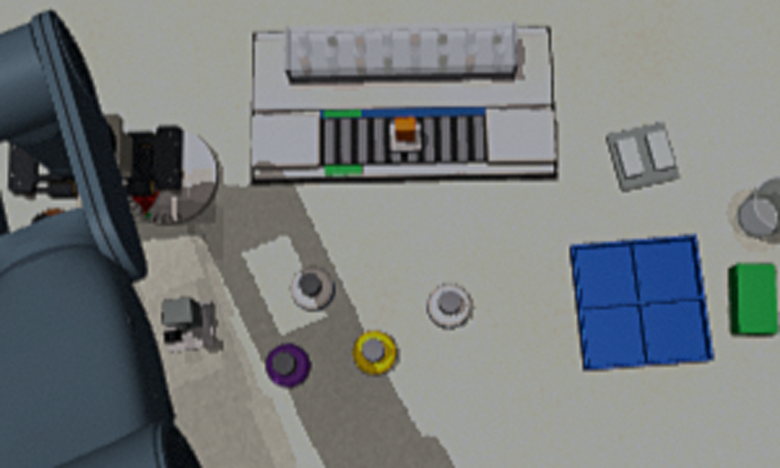

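Call:
arm_command(
  deltas=[
    [0,0,-6,0,0,0,0.4],
    [16.4,-21.9,-9,0.4,0.4,0,0.4],
    [16.4,-21.9,-9,0.4,0.4,0,0.4],
    [16.4,-21.9,-9,0.4,0.4,0,0.4],
    [16.4,-21.9,-9,0.4,0.4,0,0.4],
    [16.4,-21.9,-9,0.4,0.4,0,0.4],
    [16.4,-21.9,-9,0.4,0.4,0,0.4],
    [16.4,-21.9,-9,0.4,0.4,0,0.4],
    [16.4,-21.9,-9,0.4,0.4,0,0.4],
    [16.4,-21.9,-9,0.4,0.4,0,0.4],
  ],
)

```text
t: 27.2
ee_pos: [0.4187, 0.1267, 0.2391]
orientation: [0.001, 1.0, -0.0, -0.001]
force: [0.3, 0.3, 1.0]
finger_gap: 0.0558
```

Run:
```python
from h import *
import pickle
c=capture("wrist");pickle.dump(c,open("w17.pkl","wb"));cv2.imwrite("pics/w17.png",cv2.resize(c["pixels"],None,fx=1.4,fy=1.4))
print(state()["ee_pos"],proj(c,(.467,.128,.062))*1.4)
```

```text
[0.41947135 0.1274115  0.23897904] [390.68752078 345.00376662]
```

View pics/w17.png

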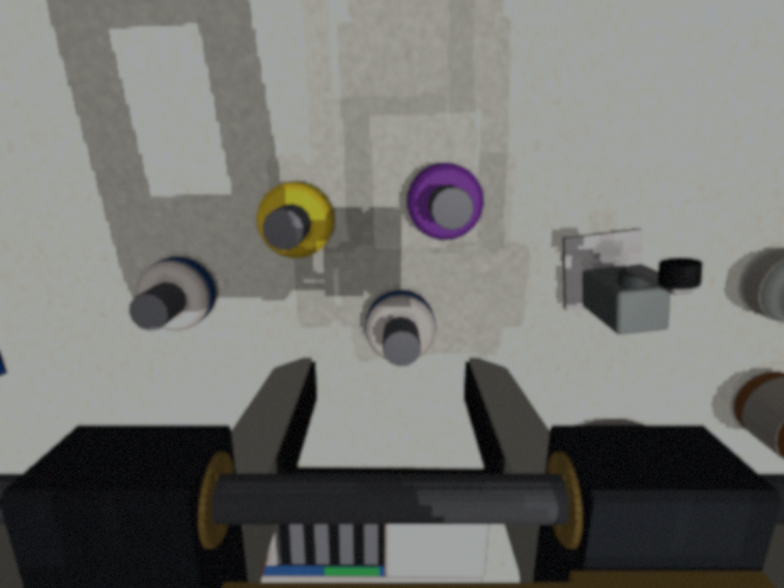

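Cap top of the left pot at about (402,345), right pot at (151,307).

Run:
```python
from h import *
import pickle
c=pickle.load(open("w17.pkl","rb"))
p=onz(c,(402/1.4,346/1.4),.062);print(p,onz(c,(151/1.4,308/1.4),.062))
move([p[0],p[1],.1],90);move([p[0],p[1],.058],90)
```

```text
[0.46777613 0.13601383 0.062     ] [ 0.43910305 -0.03771735  0.062     ]
delta [-4.85  0.87 13.89] rot [-0.  -0.1 -0.1] |d| 14.74  j6 -1.53 t 27.25
delta [-4.86  0.87 18.09] rot [-0.  -0.1 -0.1] |d| 18.75  j6 -1.53 t 27.25
```

Call:
arm_command(
  deltas=[
    [-2.5,0.8,4,0,0,0,0.4],
    [-4.9,0.9,8,0,0,0,0.4],
    [-4.9,0.9,12,0,0,0,0.4],
    [-4.9,0.9,15,0,0,0,0.4],
    [-4.9,0.9,17,0,0,0,0.4],
    [-4.9,0.9,18.1,0,0,0,0.4],
    [-4.9,0.9,18.1,0,0,0,0.4],
    [-4.9,0.9,18.1,0,0,0,0.9],
    [-4.9,0.9,18.1,0,0,0,1],
    [-4.9,0.9,18.1,0,0,0,1],
  ],
  force=20,
)

```text
t: 28.08
ee_pos: [0.4693, 0.1368, 0.0588]
orientation: [0.001, 1.0, 0.0, 0.0]
force: [0.2, 0.2, -0.3]
finger_gap: 0.0404
```

Call:
arm_command(
  deltas=[
    [0,0,0,0,0,0,1],
    [0,0,0,0,0,0,1],
    [0,0,0,0,0,0,1],
    [0,0,0,0,0,0,1],
    [0,0,0,0,0,0,1],
    [0,0,0,0,0,0,1],
  ],
)

```text
t: 28.58
ee_pos: [0.4702, 0.1368, 0.0598]
orientation: [0.001, 1.0, 0.0, 0.001]
force: [0.1, 0.2, 5.5]
finger_gap: 0.0274
```

Call:
arm_command(
  deltas=[
    [0,0,-2,0,0,0,1],
    [0,0,-5,0,0,0,1],
    [0,0,-8,0,0,0,1],
    [0,0,-10,0,0,0,1],
    [0,0,-10,0,0,0,1],
  ],
)

```text
t: 29.0
ee_pos: [0.4723, 0.1369, 0.164]
orientation: [0.001, 1.0, 0.0, 0.005]
force: [1.5, 0.2, -1.5]
finger_gap: 0.0275
```

Run:
```python
from h import *
c=capture("wrist");cv2.imwrite("pics/w18.png",cv2.resize(c["pixels"],None,fx=1.4,fy=1.4))
print(state()["ee_pos"],state()["finger_gap"])
move([.405,-.250,.165],92.7)
```

```text
[0.47113441 0.13684656 0.16177568] 0.027747032184639822
delta [  6.56 -38.69  -0.4 ] rot [ 0.   0.4 -2.8] |d| 39.25  j6 -1.51 t 29.05
```

View pics/w18.png

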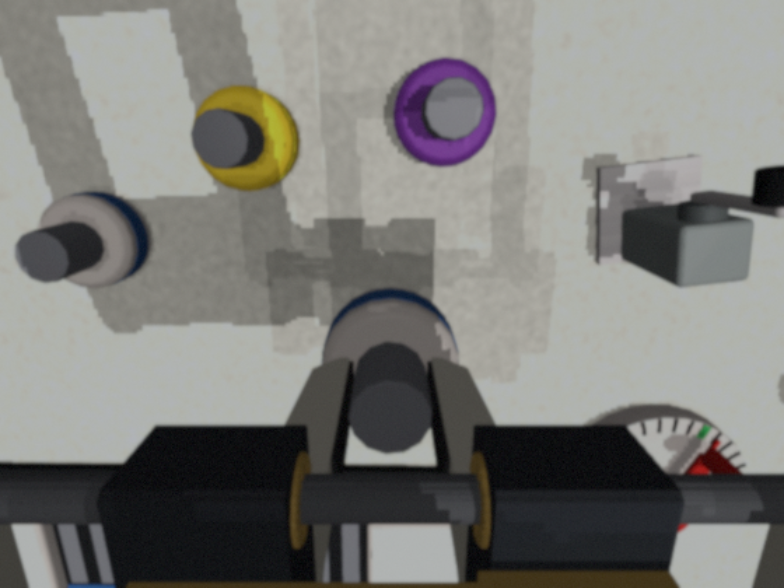

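Call:
arm_command(
  deltas=[
    [6.8,-38.7,-0.4,0,0.4,-2.8,1],
    [6.8,-38.7,-0.4,0,0.4,-2.8,1],
    [6.8,-38.7,-0.4,0,0.4,-2.8,1],
    [6.8,-38.7,-0.4,0,0.4,-2.8,1],
    [6.8,-38.7,-0.4,0,0.4,-2.8,1],
    [6.8,-38.7,-0.4,0,0.4,-2.8,1],
    [6.8,-38.7,-0.4,0,0.4,-2.8,1],
    [6.8,-38.7,-0.4,0,0.4,-2.8,1],
    [6.8,-38.7,-0.4,0,0.4,-2.8,1],
    [6.8,-38.7,-0.4,0,0.4,-2.8,1],
  ],
)

```text
t: 29.88
ee_pos: [0.401, -0.2543, 0.1635]
orientation: [-0.022, 1.0, 0.0, -0.0]
force: [1.0, -0.1, -1.2]
finger_gap: 0.0277
```

Call:
arm_command(
  deltas=[
    [0,0,0,0,0,0,1],
    [0,0,0,0,0,0,1],
    [0,0,0,0,0,0,1],
  ],
)

```text
t: 30.13
ee_pos: [0.4001, -0.2528, 0.162]
orientation: [-0.022, 1.0, 0.002, -0.001]
force: [0.2, -0.2, -0.2]
finger_gap: 0.0274
```

Run:
```python
from h import *
import pickle
c=capture("wrist");cv2.imwrite("pics/w19.png",cv2.resize(c["pixels"],None,fx=1.4,fy=1.4));pickle.dump(c,open("w19.pkl","wb"))
for p in ((.401,-.251),(.481,-.247),(.443,-.289)):print(p,proj(c,(*p,.004))*1.4)
move([.402,-.251,.065],92.7)
```

```text
(0.401, -0.251) [390.45721477 288.17600802]
(0.481, -0.247) [391.06461922 399.91898407]
(0.443, -0.289) [330.63420274 346.4630059 ]
delta [-0.18  0.11  9.74] rot [ 0.1 -0.1 -0.1] |d| 9.74  j6 -2.41 t 30.18
```

View pics/w19.png

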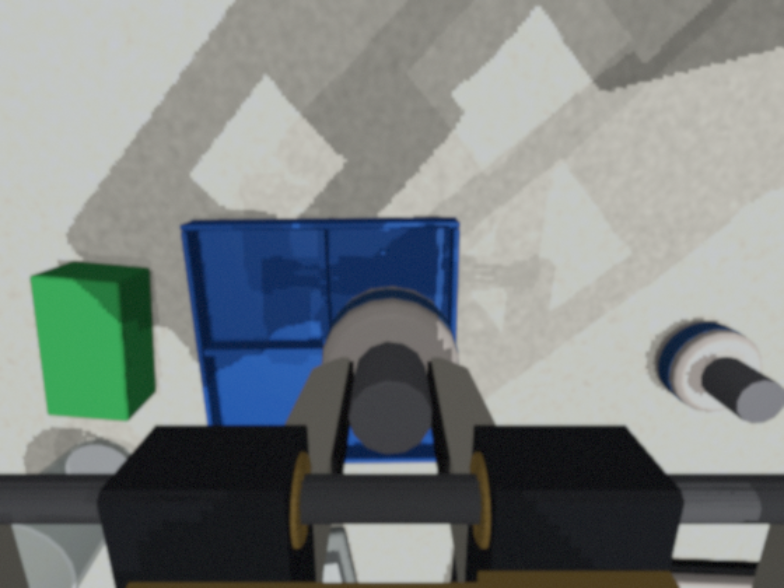

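Call:
arm_command(
  deltas=[
    [-0.2,0,3,0,0,0,1],
    [-0.2,0.1,6,0,0,0,1],
    [-0.2,0.1,8,0,0,0,1],
    [-0.2,0.1,9,0,0,0,1],
    [-0.2,0.1,9.7,0,0,0,1],
    [-0.2,0.1,9.9,0,0,0,1],
    [-0.2,0.1,9.9,0,0,0,1],
  ],
)

```text
t: 30.77
ee_pos: [0.4024, -0.2493, 0.0635]
orientation: [-0.024, 1.0, 0.002, -0.001]
force: [0.5, -0.1, -0.7]
finger_gap: 0.0278
```

Call:
arm_command(
  deltas=[
    [0,0,0,0,0,0,0.9],
    [0,0,0,0,0,0,0.6],
    [0,0,0,0,0,0,0.4],
    [0,0,0,0,0,0,0.4],
    [0,0,0,0,0,0,0.4],
    [0,0,-3,0,0,0,0.4],
    [0,0,-6,0,0,0,0.4],
    [0,0,-10,0,0,0,0.4],
    [0,0,-14,0,0,0,0.4],
    [0,0,-14,0,0,0,0.4],
  ],
)

```text
t: 31.6
ee_pos: [0.4059, -0.2529, 0.2112]
orientation: [-0.024, 1.0, -0.003, 0.003]
force: [1.6, -0.8, -0.2]
finger_gap: 0.0556
```

Run:
```python
from h import *
move([.40,-.037,.22],90)
```

```text
delta [-0.44 21.58 -1.02] rot [-0.4  0.4  2.7] |d| 21.61  j6 -2.41 t 31.6
```

Call:
arm_command(
  deltas=[
    [0,21.5,-1,-0.4,0.4,2.7,0.4],
    [0,21.5,-1,-0.4,0.4,2.7,0.4],
    [0,21.5,-1,-0.4,0.4,2.7,0.4],
    [0,21.5,-1,-0.4,0.4,2.7,0.4],
    [0,21.5,-1,-0.4,0.4,2.7,0.4],
    [0,21.5,-1,-0.4,0.4,2.7,0.4],
    [0,21.5,-1,-0.4,0.4,2.7,0.4],
    [0,21.5,-1,-0.4,0.4,2.7,0.4],
    [0,21.5,-1,-0.4,0.4,2.7,0.4],
  ],
)

```text
t: 32.35
ee_pos: [0.396, -0.0393, 0.2197]
orientation: [0.0, 1.0, -0.0, -0.0]
force: [-0.1, -0.3, -0.8]
finger_gap: 0.056
```

Run:
```python
from h import *
import pickle
c=capture("wrist");cv2.imwrite("pics/w20.png",cv2.resize(c["pixels"],None,fx=1.4,fy=1.4));pickle.dump(c,open("w20.pkl","wb"))
print(state()["ee_pos"],proj(c,(.439,-.038,.062))*1.4)
```

```text
[ 0.39592991 -0.03950551  0.21960381] [390.62071734 348.57743323]
```

View pics/w20.png

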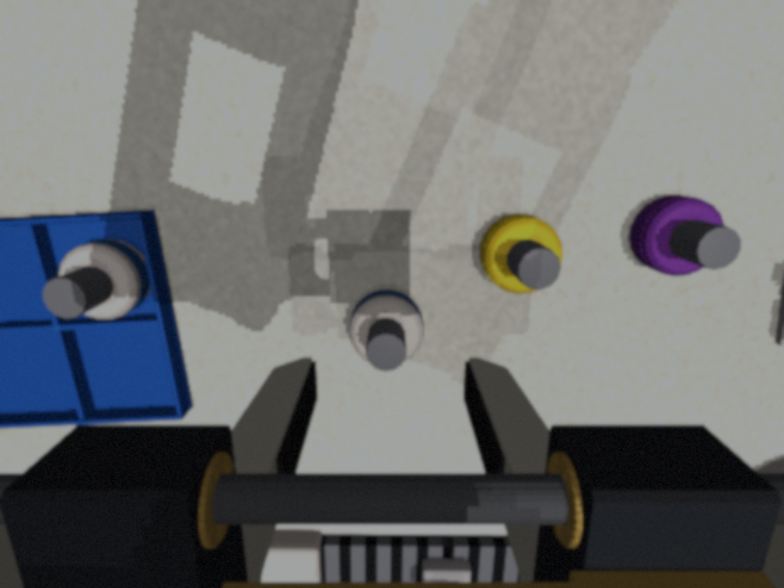

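First pot stands upright in its compartment at (100,280); second pot's cap top at (386,350).

Run:
```python
from h import *
import pickle
c=pickle.load(open("w20.pkl","rb"))
p=onz(c,(386/1.4,350/1.4),.062);print(p);move([p[0],p[1],.058],90)
```

```text
[ 0.44002487 -0.04108296  0.062     ]
delta [-4.42 -0.15 16.16] rot [ 0.  -0.  -0.1] |d| 16.75  j6 -1.95 t 32.4
```

Call:
arm_command(
  deltas=[
    [-2.2,0,4,0,0,0,0.4],
    [-4.4,-0.1,7,0,0,0,0.4],
    [-4.4,-0.1,11,0,0,0,0.4],
    [-4.4,-0.1,14,0,0,0,0.4],
    [-4.4,-0.1,16.2,0,0,0,0.4],
    [-4.4,-0.1,16.2,0,0,0,0.4],
    [-4.4,-0.1,16.2,0,0,0,0.7],
    [-4.4,-0.1,16.2,0,0,0,1],
    [-4.4,-0.1,16.2,0,0,0,1],
    [-4.4,-0.1,16.2,0,0,0,1],
  ],
  force=20,
)

```text
t: 33.23
ee_pos: [0.4411, -0.0413, 0.0591]
orientation: [0.001, 1.0, -0.001, 0.001]
force: [0.0, 0.5, -0.0]
finger_gap: 0.0334
```

Call:
arm_command(
  deltas=[
    [0,0,0,0,0,0,1],
    [0,0,0,0,0,0,1],
    [0,0,0,0,0,0,1],
    [0,0,0,0,0,0,1],
    [0,0,0,0,0,0,1],
    [0,0,0,0,0,0,1],
  ],
)

```text
t: 33.73
ee_pos: [0.4417, -0.0415, 0.0599]
orientation: [0.001, 1.0, -0.001, 0.002]
force: [-1.3, -0.2, 6.0]
finger_gap: 0.0275
```

Call:
arm_command(
  deltas=[
    [0,0,-2,0,0,0,1],
    [0,0,-5,0,0,0,1],
    [0,0,-8,0,0,0,1],
    [0,0,-10,0,0,0,1],
    [0,0,-10,0,0,0,1],
  ],
)

```text
t: 34.15
ee_pos: [0.4436, -0.042, 0.1637]
orientation: [0.001, 1.0, -0.002, 0.006]
force: [1.1, -0.4, -1.4]
finger_gap: 0.0276
```

Run:
```python
from h import *
print(state()["ee_pos"],state()["finger_gap"])
move([.482,-.247,.165],92.7)
```

```text
[ 0.44360651 -0.04198275  0.16369475] 0.027590232364204118
delta [ -3.87 -20.5   -0.  ] rot [-0.3  0.6 -2.8] |d| 20.86  j6 -1.91 t 34.15
```

Call:
arm_command(
  deltas=[
    [-3.9,-20.5,0,0,0.6,-2.8,1],
    [-3.9,-20.5,0,0,0.6,-2.8,1],
    [-3.9,-20.5,0,0,0.6,-2.8,1],
    [-3.9,-20.5,0,0,0.6,-2.8,1],
    [-3.9,-20.5,0,0,0.6,-2.8,1],
    [-3.9,-20.5,0,0,0.6,-2.8,1],
    [-3.9,-20.5,0,0,0.6,-2.8,1],
    [-3.9,-20.5,0,0,0.6,-2.8,1],
    [-3.9,-20.5,0,0,0.6,-2.8,1],
  ],
)

```text
t: 34.9
ee_pos: [0.4814, -0.2453, 0.1638]
orientation: [-0.024, 1.0, -0.001, -0.001]
force: [-0.6, -0.1, -1.8]
finger_gap: 0.0274
```

Run:
```python
from h import *
c=capture("wrist");cv2.imwrite("pics/w21.png",cv2.resize(c["pixels"],None,fx=1.4,fy=1.4))
print(state()["ee_pos"],proj(c,(.481,-.247,.004))*1.4)
move([.482,-.247,.0635],92.7)
```

```text
[ 0.4816812  -0.24521202  0.16422212] [386.45663488 284.93448814]
delta [-0.03 -0.15 10.07] rot [-0.2 -0.1  0.1] |d| 10.07  j6 -2.29 t 34.95
```

View pics/w21.png

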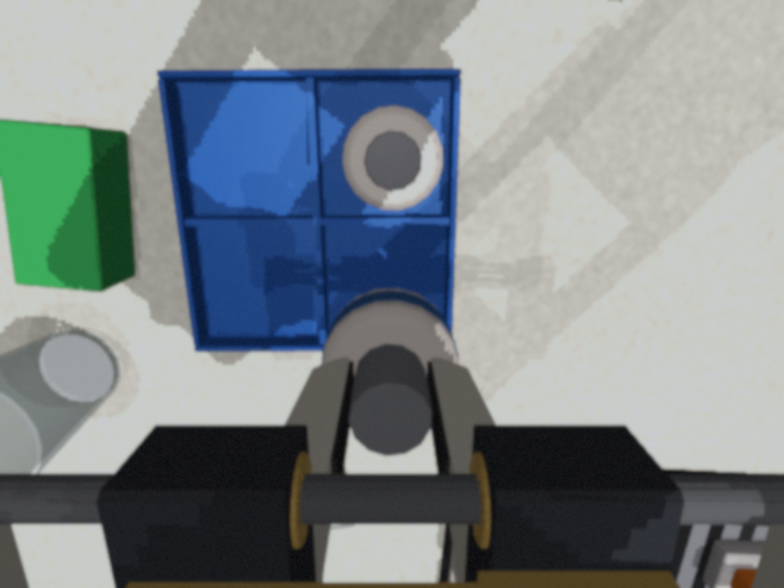

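Call:
arm_command(
  deltas=[
    [0,-0.1,3,0,0,0,1],
    [0,-0.2,6,0,0,0,1],
    [0,-0.2,8,0,0,0,1],
    [0,-0.2,9.3,0,0,0,1],
    [0,-0.2,10,0,0,0,1],
    [0,-0.2,10.1,0,0,0,1],
    [0,-0.2,10.1,0,0,0,1],
  ],
)

```text
t: 35.53
ee_pos: [0.4819, -0.2465, 0.0634]
orientation: [-0.025, 1.0, -0.001, -0.0]
force: [0.3, -0.4, -0.9]
finger_gap: 0.0276
```

Call:
arm_command(
  deltas=[
    [0,0,0,0,0,0,0.9],
    [0,0,0,0,0,0,0.6],
    [0,0,0,0,0,0,0.4],
    [0,0,0,0,0,0,0.4],
    [0,0,0,0,0,0,0.4],
    [0,0,-3,0,0,0,0.4],
    [0,0,-6,0,0,0,0.4],
    [0,0,-10,0,0,0,0.4],
    [0,0,-14,0,0,0,0.4],
    [0,0,-16,0,0,0,0.4],
  ],
)

```text
t: 36.37
ee_pos: [0.4833, -0.2471, 0.2286]
orientation: [-0.025, 1.0, -0.004, 0.002]
force: [0.8, -1.2, 0.2]
finger_gap: 0.0555
```

Run:
```python
from h import *
print(state()["ee_pos"]);move([.40,-.15,.40],90)
```

```text
[ 0.48332748 -0.24713845  0.22864301]
delta [  7.76   9.99 -17.24] rot [-0.4  0.3  2.9] |d| 21.39  j6 -2.3 t 36.37
```

Call:
arm_command(
  deltas=[
    [7.8,10,-17,0,0,2.9,0.4],
    [7.8,10,-17,0,0,2.9,0.4],
    [7.8,10,-17,0,0,2.9,0.4],
    [7.8,10,-17,0,0,2.9,0.4],
    [7.8,10,-17,0,0,2.9,0.4],
    [7.8,10,-17,0,0,2.9,0.4],
    [7.8,10,-17,0,0,2.9,0.4],
    [7.8,10,-17,0,0,2.9,0.4],
  ],
)

```text
t: 37.03
ee_pos: [0.3997, -0.15, 0.3973]
orientation: [0.0, 1.0, -0.004, 0.003]
force: [-0.6, -0.4, -0.8]
finger_gap: 0.0555
```

Run:
```python
from h import *
for n in("top","side","wrist"):
    c=capture(n);cv2.imwrite(f"pics/{n}22.png",cv2.resize(c["pixels"],None,fx=1.4,fy=1.4))
```

```text
(no output)
```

View pics/top22.png

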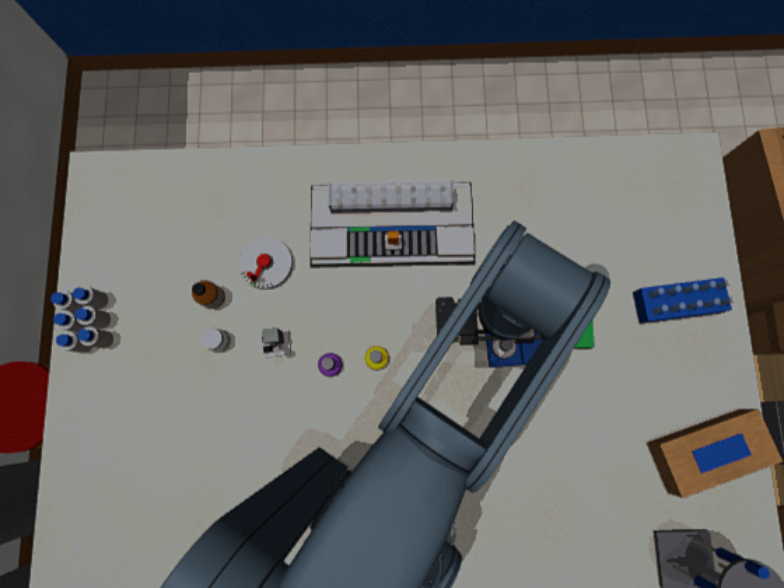

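View pics/side22.png

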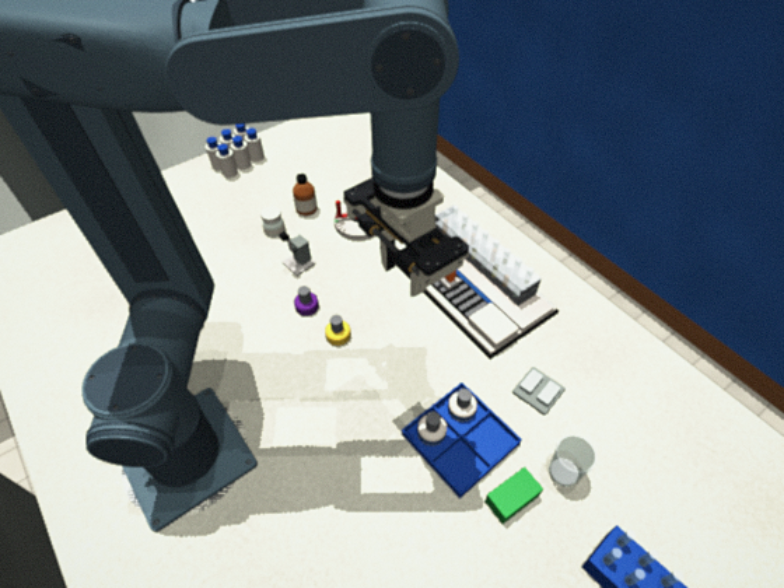

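View pics/wrist22.png

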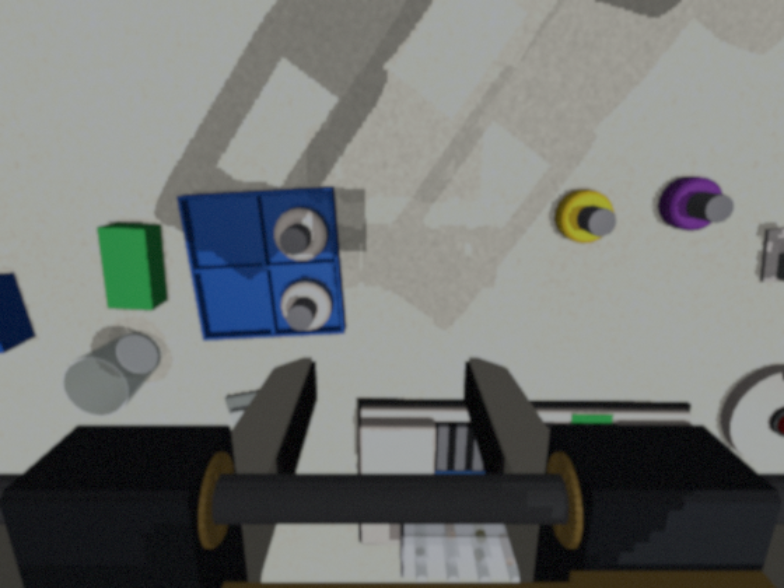

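Run:
```python
from h import *
from rig import finish_job
s=state();print(s["t"],s["force"],s["qd"].round(3))
print(finish_job())
```

```text
37.1833 [ 0.4233604   0.56259988 -0.48587511] [-0.     0.007 -0.006 -0.002  0.005 -0.   ]
the job is handed in; nothing more can be done
None
```

The job is handed in at about 37 s of the 210 s allowed; no verdict was returned.

- **Probe:** I set the blade down in the green start field with 6 N and dragged it along the strip with 6–9 N down. At world y 0.006 m it dropped 2.8 mm into the groove against the groove wall. I pressed it down to 6.9 mm and released it. The pictures after release show it upright, with the shoulder on the strip.
- **Limit switch:** I pushed the roller about 24–27 mm from first contact, at roughly 4.5 N. I estimate 0.47–0.55 rad, from displacement and force, since the angle can't be read directly. The next picture showed the roller back at its rest position.
- **Gas lever:** The pointer and the post top read 41–43° against the disc's marks.
- **Pots:** Only two real pots were on the bench. Both stand upright in the two left tray compartments. The purple and yellow look-alikes and the bystanders were not touched, and I saw no pot knocked aside.

**Disagreement:** The top camera placed things 4–8 mm lower in y than the wrist camera. I used the wrist camera's readings for the strip, switch, lever and pots, and every grasp and placement came out as planned.

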